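# Pack the fitting plates and lock the kit case

## Task

Put the fitting plates away in the grey kit case: slide its cover fully back, lay every L-shaped and stepped steel plate that is out on the worktop flat on the floor of the case's tray, side by side with none resting on another, then slide the cover fully shut over them again. With the slotted cam key (blade in the slot, do not turn the locks with the fingers) turn both cam locks on the cover a quarter turn clockwise to their stops, then stand the key upright again, blade down and fully home, in its holder. Leave the roll of tape and the dropper bottle where they stand.

Things in the scene. Friction and masses are not known exactly. Their poses are not given: they have to be found in the camera images.
- elbow_1_grip (a point): L-shaped flat plate, 118 x 78 mm, both legs 38 mm wide. Steel, 7 mm thick, with an upright grip tab 10 (x) x 24 mm (y), top 39 mm above the underside. The point: tab centre, 23 mm above the underside; z up. Long leg: x -49 to +69, y -24 to +14 mm; short leg: x -49 to -11, y +14 to +54 mm. May be absent.
- elbow_2_grip (a point): L-shaped flat plate, 118 x 78 mm, both legs 38 mm wide. Steel, 7 mm thick, with an upright grip tab 10 (x) x 24 mm (y), top 39 mm above the underside. The point: tab centre, 23 mm above the underside; z up. Long leg: x -49 to +69, y -24 to +14 mm; short leg: x -49 to -11, y +14 to +54 mm. May be absent.
- step_1_grip (a point): Stepped flat plate, 118 mm long, 44 mm wide over one end and 22 mm over the rest, with one straight long edge. Steel, 7 mm thick, with an upright grip tab 10 (x) x 24 mm (y), top 39 mm above the underside. The point: tab centre, 23 mm above the underside; z up. Wide end: x -46 to +8, y -15 to +29 mm; narrow end: x +8 to +72, y -15 to +7 mm. May be absent.
- step_2_grip (a point): Stepped flat plate, 118 mm long, 44 mm wide over one end and 22 mm over the rest, with one straight long edge. Steel, 7 mm thick, with an upright grip tab 10 (x) x 24 mm (y), top 39 mm above the underside. The point: tab centre, 23 mm above the underside; z up. Wide end: x -46 to +8, y -15 to +29 mm; narrow end: x +8 to +72, y -15 to +7 mm. May be absent.
- tray_floor (a point): Centre of the tray's floor, 6 mm above the worktop; x points from the tray to the deck behind, y to the left seen from the robot, z up. The floor measures 128 mm (x) by 200 mm (y). Front (-x) and side walls are 6 mm thick, tops 46 to 48 mm above the worktop; the deck, its edge at x = +65 mm and its top 40 mm above the floor, is the back wall. 44 mm clear from the floor to the shut cover.
- kit_case: Grey kit case, fixed, 286 x 212 mm, 48 mm high: open tray in front, closed deck behind; origin under the tray's centre, axes as tray_floor. Steel keepers on its outer sides (x = 0, y = +-105 to 118 mm) reach 65 mm up. Four plates fit only paired head to tail (second of a kind turned half round), lengths along x: two L-plates fill 118 x 116 mm, two stepped ones 118 x 66 mm.
- cover_grip (a point): Centre of the black grip bar on the aluminium cover: 44 mm along the slide, 14 mm wide, 22 mm high; the point is 66 mm above the worktop, 11 mm below the bar's top. The cover (136 x 208 mm, underside 50, top 55 mm above the worktop) slides along the case's x; it lies over the deck when open; shut, the point is above the tray's centre. Axes as tray_floor.
- cover (a joint): Cover travel, m: 0 = fully open over the deck, 0.146 = fully shut over the tray (sliding towards -x of the case). Starts at 0.07 to 0.13, half shut or more. About 2.5 N of friction; stays where it is left.
- cam_left_slot (a point): Round steel cam lock (42 mm across, 12 mm high) on the left of the cover seen from the robot, with a slot in its top: 8 mm wide, 33 mm long, 9 mm deep. The point: centre of the slot's mouth, on the turning axis; the slot runs along its x axis. It moves and turns with the cam. A wing on the rim points to the front when unlocked and to the left, under its keeper, when locked.
- cam_left (a joint): Cam angle, rad: 0 = slot parallel to the cover's sliding direction (unlocked), 1.571 = slot across it, at the stop (locked). Grows as the cam is turned clockwise seen from above; starts between 0.05 and 0.3. Turns with about 0.06 N m of friction and stays where it is left.
- cam_right_slot (a point): Round steel cam lock (42 mm across, 12 mm high) on the right of the cover seen from the robot, with a slot in its top: 8 mm wide, 33 mm long, 9 mm deep. The point: centre of the slot's mouth, on the turning axis; the slot runs along its x axis. It moves and turns with the cam. A wing on the rim points to the back when unlocked and to the right, under its keeper, when locked.
- cam_right (a joint): Cam angle, rad: 0 = slot parallel to the cover's sliding direction (unlocked), 1.571 = slot across it, at the stop (locked). Grows as the cam is turned clockwise seen from above; starts between 0.05 and 0.3. Turns with about 0.06 N m of friction and stays where it is left.
- key_centre (a point): Slotted-cam key, standing in its holder at the start: black handle 42 (x) x 14 (y) x 72 mm (z), flat steel blade below. The point is the handle's centre, 70 mm above the blade's tip; the handle spans 34 to 106 mm above the tip, z from blade to handle. A steel collar 40 x 24 mm has its underside 24 mm above the tip. 110 g.
- key_tip (a point): Middle of the lower edge of the key's blade. The blade is 26 mm wide (along x), 4 mm thick (along y) and 24 mm long.
- key_holder_hole0 (a point): Centre of the slot's mouth in the top of the key holder, a fixed grey block 90 x 70 x 34 mm. The slot is 31 mm long (along x), 9 mm wide (along y) and 28 mm deep; the point is 34 mm above the worktop. Fully home, the key's collar rests on the block and the blade tip is 24 mm below this point.
- roll: Bystander: black roll of tape, 58 x 56 x 19 mm, lying flat; origin at its underside. Not to be moved.
- dropper: Bystander: small brown dropper bottle, 33 mm wide, 102 mm high, standing; origin at its underside. Not to be moved.
There are look-alikes about, which are no part of the job. What is shaped like the part that bears key_centre but green or purple is not meant.

How it is judged:
On the way, in this order (a step that is already met when the one before it is completed fails the run):
1. the cover is slid back, clear of the tray (value of joint cover below 0.015 m), for 0.2 s.
2. every plate lies flat on the tray's floor, the cover still open (x of elbow_1_grip in the frame of tray_floor between -0.06 and 0.06 m and y of elbow_1_grip in the frame of tray_floor between -0.096 and 0.096 m and z of elbow_1_grip in the frame of tray_floor between 0.019 and 0.0265 m and angle between each of elbow_1_grip, elbow_2_grip, step_1_grip, step_2_grip's own z axis and vertical below 0.05 rad and x of elbow_2_grip in the frame of tray_floor between -0.06 and 0.06 m and y of elbow_2_grip in the frame of tray_floor between -0.096 and 0.096 m and z of elbow_2_grip in the frame of tray_floor between 0.019 and 0.0265 m and x of step_1_grip in the frame of tray_floor between -0.06 and 0.06 m and y of step_1_grip in the frame of tray_floor between -0.096 and 0.096 m and z of step_1_grip in the frame of tray_floor between 0.019 and 0.0265 m and x of step_2_grip in the frame of tray_floor between -0.06 and 0.06 m and y of step_2_grip in the frame of tray_floor between -0.096 and 0.096 m and z of step_2_grip in the frame of tray_floor between 0.019 and 0.0265 m and value of joint cover below 0.06 m), for 0.3 s.
3. the cover is fully shut over the plates (x of elbow_1_grip in the frame of tray_floor between -0.06 and 0.06 m and y of elbow_1_grip in the frame of tray_floor between -0.096 and 0.096 m and z of elbow_1_grip in the frame of tray_floor between 0.019 and 0.0265 m and angle between each of elbow_1_grip, elbow_2_grip, step_1_grip, step_2_grip's own z axis and vertical below 0.05 rad and x of elbow_2_grip in the frame of tray_floor between -0.06 and 0.06 m and y of elbow_2_grip in the frame of tray_floor between -0.096 and 0.096 m and z of elbow_2_grip in the frame of tray_floor between 0.019 and 0.0265 m and x of step_1_grip in the frame of tray_floor between -0.06 and 0.06 m and y of step_1_grip in the frame of tray_floor between -0.096 and 0.096 m and z of step_1_grip in the frame of tray_floor between 0.019 and 0.0265 m and x of step_2_grip in the frame of tray_floor between -0.06 and 0.06 m and y of step_2_grip in the frame of tray_floor between -0.096 and 0.096 m and z of step_2_grip in the frame of tray_floor between 0.019 and 0.0265 m and value of joint cover above 0.141 m), for 0.2 s.
4. both cam locks are turned to their stops (value of joint cover above 0.141 m and value of joint each of cam_left, cam_right above 1.42 rad), for 0.2 s.
5. the key stands fully home in its holder (horizontal distance between key_tip and key_holder_hole0 below 0.006 m and z of key_tip in the frame of key_holder_hole0 below -0.02 m and angle between key_centre's own z axis and vertical below 0.12 rad and horizontal distance between key_centre and key_holder_hole0 below 0.012 m), for 0.2 s.
At the end, for the whole second after the job is handed in: Every plate lies flat (within 3 degrees) on the floor of the tray; the cover is shut to within 5 mm; both cams are within 0.15 rad of their stops; the key stands upright in its holder's slot, blade at least 20 mm deep, at rest and released; tape and dropper bottle within 30 mm of where they stood (all of step 4 and all of step 5 and x of elbow_1_grip in the frame of tray_floor between -0.06 and 0.06 m and y of elbow_1_grip in the frame of tray_floor between -0.096 and 0.096 m and z of elbow_1_grip in the frame of tray_floor between 0.019 and 0.0265 m and angle between each of elbow_1_grip, elbow_2_grip, step_1_grip, step_2_grip's own z axis and vertical below 0.05 rad and x of elbow_2_grip in the frame of tray_floor between -0.06 and 0.06 m and y of elbow_2_grip in the frame of tray_floor between -0.096 and 0.096 m and z of elbow_2_grip in the frame of tray_floor between 0.019 and 0.0265 m and x of step_1_grip in the frame of tray_floor between -0.06 and 0.06 m and y of step_1_grip in the frame of tray_floor between -0.096 and 0.096 m and z of step_1_grip in the frame of tray_floor between 0.019 and 0.0265 m and x of step_2_grip in the frame of tray_floor between -0.06 and 0.06 m and y of step_2_grip in the frame of tray_floor between -0.096 and 0.096 m and z of step_2_grip in the frame of tray_floor between 0.019 and 0.0265 m and linear speed of key below 0.02 m/s); the robot touches nothing.
It fails at once if a cam lock is pushed with the fingers (contact force between the fingers and cam_left above 3 N or contact force between the fingers and cam_right above 3 N).
It fails at once if the tape or the dropper bottle is moved (distance of any of roll, dropper from where it was at the start of the episode above 0.03 m).
Of elbow_1, elbow_2, step_1, step_2 only 2 to 4 are there at a start; the rules pass over those that are not, and their reading is None.
At some moment in a run one of elbow_1, elbow_2, step_1, step_2 may be knocked a few centimetres aside while the robot is not near it.
It also fails if it takes over 210 s, if anything falls off the work surface, if the arm or the gripper's body presses on something with over 40 N, if the wrist force passes 120 N, or if a joint passes its speed limit or range.

## Robot

A 7-joint arm with a two-finger parallel gripper is mounted at the origin on a cart in front of the work surface, level with it; the furniture and walls round the work are solid. World frame = base frame: x ahead of the robot, y to its left, z up, the work surface at z = 0. Lengths are in m, angles in rad, forces in N, time in s.
With the tool pointing down it reaches from about 0.4 to 0.9 m from the base axis. Payload 5.6 kg.
Tool frame: the origin (TCP) lies on the front face of the gripper's body, between the roots of the fingers; the fingertips stand 88 mm ahead of it and the grasp point (between the pads) lies 69 mm ahead of it; z points along the fingers, y is the direction in which the jaws open and shut (so a half turn about z gives the same grasp; the last joint's range is limited). The gripper opens to 92 mm and grips with 3 to 60 N. Pads are 20 mm wide; open, the fingers measure 128 mm over their backs; the gripper's body (75 mm by 189 mm) begins 69 mm behind the grasp point.
Start: joints at [0.725, 0.468, -0.012, 1.603, 0.006, 1.071, -0.056], TCP at [0.468, -0.452, 0.303] pointing down, gripper open.
Joint ranges: [-2.53, 2.53], [-0.31, 2.02], [-1.57, 1.55], [0.28, 2.44], [-1.29, 4.43], [0.15, 1.84], [-2.92, 2.92]. Speed limits (rad/s): [2.57, 2.57, 3.14, 3.14, 3.14, 3.14, 3.14].

## Interface

Orientations are given as a 3x3 rotation matrix whose columns are the frame's x, y, z axes.
In Python, from cell import sense, get_image, sign_off, find_in, regions_of gives the robot as it stands. The module is installed in compiled form; this text tells all that it offers.
- The arm moves only by the tool step_arm, never from a script. Its argument "deltas" is a list of rows, each an object with "angular": the turn, a rotation vector about the tool's x, y, z in rad, a list of three; "travel": the shift along the tool's x, y, z in mm, a list of three; "gripper": the opening, from -1 (shut) to 1 (fully open). A call has 1 to 10 rows; each row is the pose to reach, as a shift and turn from the pose commanded when the call began, along the tool's axes at that moment; what a row does not reach only later rows make up. A row lasts 1/10 s, in which the tool goes at most 50 mm and 8.59 degrees, less where a joint would pass 70% of its speed; a pose out of reach is approached as far as the arm can. A call with a gripper value outside its range is refused whole. The fingers move at their own pace and stop on an object; "squeeze" is the grip in N (left out, the last holds). Time passes only in rows, so rows that repeat a pose let the fingers close. It gives the time, the measured TCP pose, the force and the opening at its end, in the units of the state.
- sense(): the state, without advancing time (a new reading comes with each control period).
- get_image(name): name is "side" or "top" or "wrist"; returns a dict with "image" (400x640x3 uint8, red, green, blue), "vfov" (degrees; the focal length in pixels is half the picture's height over the tangent of half this angle, whatever the lens; pixels are square), "cx", "cy" (the principal point, pixels), "k1" (the pictures are not rectified: a ray, as slopes to the right and down, at radius r is drawn at 1 + k1 r^2 times it, then the intrinsics apply), "R" (3x3) and "t" (3): a world point X has camera coordinates R X + t. Camera axes: x right, y down, z forward; pixel columns grow to the right and rows downward; lengths in m; the calibration is good to about 2 mm. A picture is of the moment at which its call begins. There is no depth.
- sign_off(): hands the job in, once; it reports no verdict.
Trained networks look in the newest picture that a camera, given by its name, has taken for a name from the list of things; names that differ only in an ending like _2 or _b are one class to them, and where a whole thing is asked for, a point or a joint stands for the part that bears it (a point fixed in the world has none). Each returns a list of dicts, best first, with "conf" (0 to 1); they miss things now and then, are a little off and sometimes report something else, mostly with a low value. They report only what shows in the picture. A call takes as long as a camera call. They do not tell look-alikes from the thing itself.
- find_in(label, camera): "centre" ([x, y, z] in m, in the coordinates of the camera as it stood for that picture, good to about 4 mm: the middle of the surface that is visible of it).
- regions_of(label, camera): "region" (400x640 bool, what is visible of it).
The state is a dict: "t": time; "joint_positions": joint angles; "joint_vel": joint speeds; "joint_torque": joint torques, N m; "ee_pos": TCP position; "eef_rot": TCP orientation; "ft_force": force on the tool from outside, world axes, zero at the start; "wrist_torque": the same for the moment, N m; "finger_gap": opening from 0.0 (shut) to 1.0 (fully open).
Only numpy, scipy, OpenCV 4.12 (cv2) and the standard library are available. Lean on these libraries where they do the work, as an engineer would, in place of code of your own. Each camera call takes 0.05 s, during which the arm holds its last target. There are 200 camera calls.

## Working session

There is one attempt and no reset: what is moved stays moved. The work goes in short steps, Python scripts to look and compute and a tool call to move; the robot and the scene stay as the last step left them, time stands still between calls to the robot, and variables do not carry over. Pictures are saved under pics/ and viewed, about 12 in all and at most 16, crops included, and the job is handed in when it is done.

Besides the shell and the picture viewer there is one more tool, called after "Request:" by a JSON object that holds its "op" and its "data", one argument or row to a line. step_arm: Moves the arm, as the interface text tells. Its arguments: {"type":"object","properties":{"deltas":{"type":"array","items":{"type":"object","properties":{"angular":{"type":"array","items":{"type":"number"}},"travel":{"type":"array","items":{"type":"number"}},"gripper":{"type":"number"}}}},"squeeze":{"type":"number"}},"required":["deltas"]}

```bash
mkdir -p pics; cat > h.py <<'E'
import numpy as np, cv2
from cell import sense, get_image, find_in, regions_of
def f(im): return 200/np.tan(np.radians(im['vfov'])/2)
def proj(im,X):
    c=np.array(im['R'])@np.asarray(X,float)+np.array(im['t']); s=c[:2]/c[2]; s=s*(1+im['k1']*(s@s))
    return np.array([im['cx'],im['cy']])+f(im)*s
def ray(im,p):
    d=(np.asarray(p,float)-[im['cx'],im['cy']])/f(im); s=d.copy()
    for _ in range(20): s=d/(1+im['k1']*(s@s))
    R=np.array(im['R']); return -R.T@np.array(im['t']), R.T@np.array([s[0],s[1],1])
def onz(im,p,z):
    o,d=ray(im,p); return o+d*(z-o[2])/d[2]
def w(im,c): R=np.array(im['R']); return R.T@(np.asarray(c)-np.array(im['t']))
def save(im,n,box=None,k=1):
    a=im['image'][:,:,::-1]
    if box: a=a[box[1]:box[3],box[0]:box[2]]
    cv2.imwrite('pics/'+n,cv2.resize(a,None,fx=k,fy=k,interpolation=cv2.INTER_CUBIC))
E
python3 - <<'E'
from h import *
np.set_printoptions(precision=4,suppress=True)
s=sense();print(s['t'],s['ee_pos'],s['eef_rot'],s['ft_force'],s['finger_gap'])
for c in ['top','side']:
    im=get_image(c);save(im,c+'0.png');print(c,-np.array(im['R']).T@im['t'],f(im),im['k1'])
    for l in ['elbow_1_grip','step_1_grip','cover_grip','kit_case','cam_left_slot','cam_right_slot','key_centre','key_tip','key_holder_hole0','roll','dropper','tray_floor']:
        try:
            for r in find_in(l,c)[:4]:
                p=w(im,r['centre']);print(l,round(r['conf'],2),p,proj(im,p).astype(int))
        except Exception as e: print(l,e)
E
```

```text
0.0 [ 0.4672 -0.4513  0.3017] [[ 0.6947  0.7193 -0.0014]
 [ 0.7193 -0.6947  0.0011]
 [-0.0002 -0.0018 -1.    ]] [ 0.081   0.1056 -0.1599] 0.9987367464743407
top [0.3903 0.0032 1.5109] 396.81172203184025 0.019075590349680475
elbow_1_grip 0.88 [ 0.4934 -0.4075  0.0096] [423 214]
cover_grip 0.84 [0.549  0.0267 0.0534] [308 199]
cover_grip 0.59 [0.5583 0.0284 0.0506] [308 196]
kit_case 0.81 [0.562  0.0338 0.0497] [307 195]
cam_left_slot 0.65 [0.5441 0.1016 0.0665] [288 200]
cam_right_slot 0.69 [ 0.5562 -0.0441  0.0678] [328 196]
cam_right_slot 0.22 [0.5415 0.1051 0.0673] [287 200]
key_centre 0.56 [ 0.6734 -0.1971  0.0891] [370 163]
key_centre 0.44 [ 0.5957 -0.2948  0.0966] [397 184]
key_tip 0.39 [ 0.6663 -0.2037  0.0868] [371 165]
key_holder_hole0 0.89 [ 0.5867 -0.2924  0.0371] [394 188]
roll 0.45 [0.7009 0.3731 0.0197] [217 161]
roll 0.21 [0.541  0.1069 0.0683] [286 201]
dropper 0.6 [0.486  0.4022 0.0591] [205 216]
dropper 0.35 [ 0.3786 -0.2701  0.0069] [388 244]
tray_floor 0.63 [0.5608 0.0295 0.0435] [308 196]
side [-0.7213  0.7238  0.814 ] 495.43833597037496 0.02393278446935038
step_1_grip 0.3 [0.5266 0.0332 0.0553] [314 209]
cover_grip 0.58 [0.5272 0.0357 0.0584] [313 208]
kit_case 0.68 [ 0.5436 -0.0391  0.0654] [330 199]
cam_left_slot 0.66 [0.5332 0.1023 0.0662] [294 209]
cam_right_slot 0.69 [0.5303 0.0351 0.0573] [312 208]
key_centre 0.77 [ 0.5626 -0.2052  0.0629] [368 188]
key_centre 0.75 [ 0.5829 -0.294   0.08  ] [386 177]
key_centre 0.6 [ 0.6626 -0.2015  0.0604] [352 178]
key_centre 0.16 [0.5312 0.0344 0.0578] [313 207]
key_tip 0.84 [ 0.5603 -0.1996  0.0609] [367 189]
key_tip 0.78 [ 0.5839 -0.2952  0.0774] [386 177]
key_tip 0.71 [ 0.6678 -0.1981  0.057 ] [350 179]
key_holder_hole0 0.84 [ 0.5611 -0.2835  0.0282] [386 193]
dropper 0.71 [0.5328 0.106  0.0625] [293 211]
tray_floor 0.92 [0.5155 0.0455 0.045 ] [312 214]
tray_floor 0.4 [ 0.5456 -0.0388  0.0617] [330 200]
```

```bash
python3 - <<'E'
import cv2
a=cv2.imread('pics/top0.png')[110:290,180:460]; b=cv2.imread('pics/side0.png')[130:290,230:510]
cv2.imwrite('pics/v1.png',cv2.resize(a,None,fx=2.8,fy=2.8,interpolation=2)); cv2.imwrite('pics/v2.png',cv2.resize(b,None,fx=2.8,fy=2.8,interpolation=2))
E
```

```text
(no output)
```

View pics/v1.png

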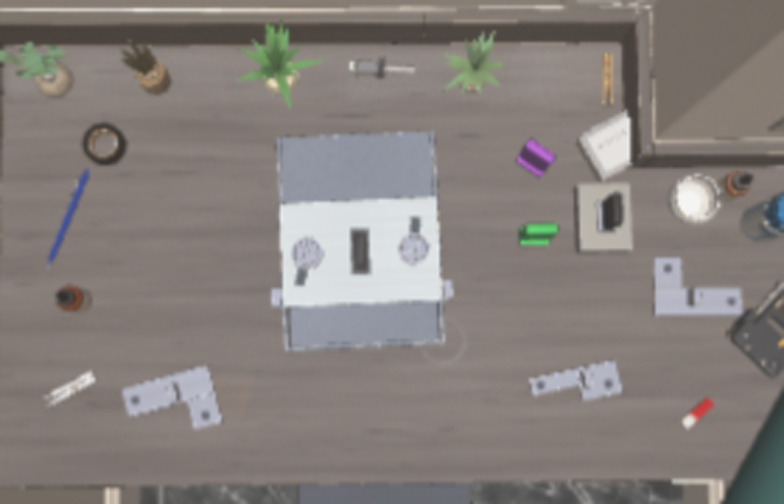

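View pics/v2.png

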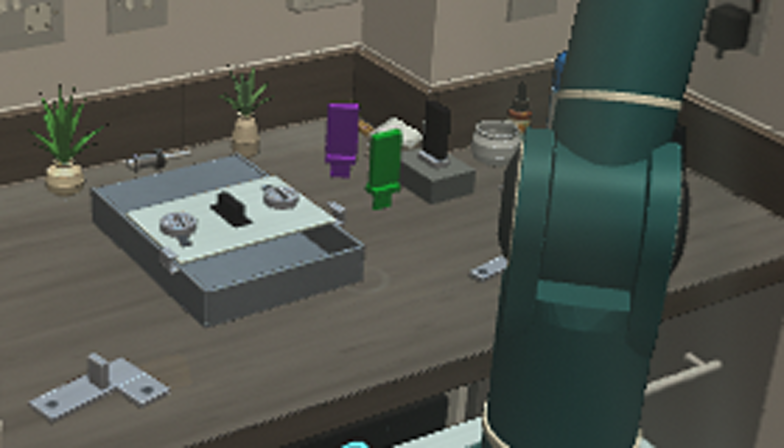

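Top view: the case is centred at crop (360,240), with the cover partly shut. There are elbows at (695,292) and (172,395) and one stepped plate at (578,380). The key candidates are the black one in the holder (608,212), the green one (537,235) and the purple one (536,157). I choose the black one. Next I go above the case for a close look.

```bash
cat >> h.py <<'E'
from scipy.spatial.transform import Rotation as Ro
def go(x,y,z,psi,s=None):
    """travel/turn to TCP (x,y,z), tool down, tool-x at yaw psi deg"""
    s=s or sense(); R=np.array(s['eef_rot']); p=np.array(s['ee_pos']); a=np.radians(psi)
    T=np.array([[np.cos(a),np.sin(a),0],[np.sin(a),-np.cos(a),0],[0,0,-1]])
    print('travel',np.round(R.T@(np.array([x,y,z])-p)*1000,1),'angular',np.round(Ro.from_matrix(R.T@T).as_rotvec(),3))
def st():
    s=sense(); R=np.array(s['eef_rot'])
    print('t',round(s['t'],2),'p',np.round(s['ee_pos'],4),'psi',np.degrees(np.arctan2(R[1,0],R[0,0])).round(1),'tilt',np.round(R[:2,2],3),'q',np.round(s['joint_positions'],2),'F',np.round(s['ft_force'],1),'gap',round(s['finger_gap'],3)); return s
E
python3 - <<'E'
from h import *
s=st(); im=get_image('wrist'); R=np.array(s['eef_rot']);C=-np.array(im['R']).T@im['t']
print('cam in tool',R.T@(C-s['ee_pos']), 'cam axes in tool',(R.T@np.array(im['R']).T).round(3),f(im),im['k1'])
it=get_image('top');print(onz(it,(308.6,199.3),.077)); go(0.47,.03,.36,90)
save(im,'w0.png')
E
```

```text
t 1.3 p [ 0.4675 -0.4516  0.3027] psi 46.0 tilt [ 0. -0.] q [ 0.73  0.47 -0.01  1.6   0.01  1.07 -0.06] F [-0.5  0.3 -0.1] gap 0.998
cam in tool [ 0.07145526  0.00047288 -0.08190089] cam axes in tool [[-0.001 -0.967 -0.253]
 [ 1.    -0.001 -0.   ]
 [-0.    -0.253  0.967]] 280.4781490115281 0.010569669133767178
[0.54586157 0.02760076 0.077     ]
travel [ 348.1 -332.8  -57.3] angular [ 0.     0.    -0.768]
```

View pics/w0.png

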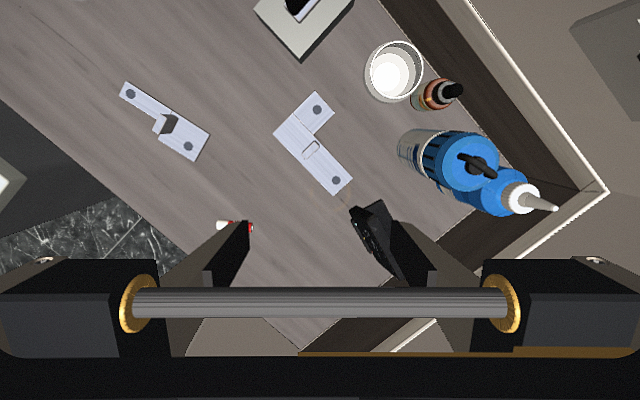

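Wrist view: elbow A is at (310,145), the stepped plate at (165,120), and there are no other plates here. I fit their outlines with a silhouette fit.

```bash
cat >> h.py <<'E'
from scipy.optimize import minimize
EL=np.array([[-49,-24],[69,-24],[69,14],[-11,14],[-11,54],[-49,54]])/1e3
SL=np.array([[-46,-15],[72,-15],[72,7],[8,7],[8,29],[-46,29]])/1e3
def sil(im,P,pose,z0):
    c,s=np.cos(pose[2]),np.sin(pose[2]); M=np.array([[c,-s],[s,c]]); m=np.zeros((400*4,640*4),np.uint8)
    W=lambda Q,z:[proj(im,[*(M@q+pose[:2]),z]) for q in Q]
    tab=np.array([[-5,-12],[5,-12],[5,12],[-5,12]])/1e3
    for Q in ([W(P,z0+.0)],[W(P,z0+.007)]): cv2.fillPoly(m,[np.int32(np.round(np.array(q)*4)) for q in Q],1)
    h=cv2.convexHull(np.float32(W(tab,z0+.007)+W(tab,z0+.039))); cv2.fillPoly(m,[np.int32(np.round(h*4))],1)
    return cv2.resize(m.astype(np.float32),(640,400),interpolation=cv2.INTER_AREA)
def fit(im,P,mask,init,z0=0.):
    g=mask.astype(np.float32)
    def cost(v):
        p=[v[0],v[1],v[2]*10]; a=sil(im,P,p,z0); return 1-np.minimum(a,g).sum()/np.maximum(a,g).sum()
    best=None
    for d in (0,.15,-.15):
        v0=np.array([init[0],init[1],(init[2]+d)/10]); r=minimize(cost,v0,method='Nelder-Mead',options=dict(initial_simplex=v0+np.vstack([np.zeros(3),np.eye(3)*.015]),xatol=1e-4,fatol=1e-4))
        if best is None or r.fun<best.fun: best=r
    x=best.x; return np.array([x[0],x[1],x[2]*10]),1-best.fun
def plates(cam,label,P,inits,im=None,z0=0.):
    im=im or get_image(cam); R=regions_of(label,cam)
    for r in R:
        m=r['region']; ys,xs=np.nonzero(m)
        if r['conf']<.15 or len(xs)<60: continue
        c=onz(im,(xs.mean(),ys.mean()),z0+.007)
        for yaw in inits:
            p,iou=fit(im,P,m,[c[0],c[1],np.radians(yaw)],z0)
            print(label,round(r['conf'],2),'px',(int(xs.mean()),int(ys.mean())),'n',len(xs),'pose',p[:2].round(4),np.degrees(p[2]).round(1),'iou',round(iou,3))
E
python3 - <<'E'
from h import *
im=get_image('wrist')
plates('wrist','elbow_1_grip',EL,[-90],im); plates('wrist','step_1_grip',SL,[90],im)
im=get_image('top'); plates('top','elbow_1_grip',EL,[-90,100],im); plates('top','step_1_grip',SL,[100],im)
E
```

```text
elbow_1_grip 0.65 px (312, 142) n 3527 pose [ 0.4858 -0.4173] -91.6 iou 0.961
elbow_1_grip 0.75 px (426, 214) n 390 pose [ 0.4873 -0.4202] -90.8 iou 0.866
elbow_1_grip 0.75 px (426, 214) n 390 pose [ 0.4782 -0.4408] 89.2 iou 0.614
```

Request:
{"op": "step_arm", "data": {
  "deltas": [
    {"travel": [348,-333,-57],"angular": [0,0,-0.768],"gripper": 1},
    {"travel": [348,-333,-57],"angular": [0,0,-0.768],"gripper": 1},
    {"travel": [348,-333,-57],"angular": [0,0,-0.768],"gripper": 1},
    {"travel": [348,-333,-57],"angular": [0,0,-0.768],"gripper": 1},
    {"travel": [348,-333,-57],"angular": [0,0,-0.768],"gripper": 1},
    {"travel": [348,-333,-57],"angular": [0,0,-0.768],"gripper": 1},
    {"travel": [348,-333,-57],"angular": [0,0,-0.768],"gripper": 1},
    {"travel": [348,-333,-57],"angular": [0,0,-0.768],"gripper": 1},
    {"travel": [348,-333,-57],"angular": [0,0,-0.768],"gripper": 1},
    {"travel": [348,-333,-57],"angular": [0,0,-0.768],"gripper": 1}
  ]
}}

```text
t: 2.7
ee_pos: [0.4694, 0.0335, 0.3606]
eef_rot: [[-0.003, 1.0, 0.002], [1.0, 0.003, 0.0], [0.0, 0.002, -1.0]]
ft_force: [0.3, 0.2, -0.5]
finger_gap: 1.001
```

```bash
python3 - <<'E'
from h import *
st(); im=get_image('wrist'); save(im,'w1.png')
for l in ['cover_grip','kit_case','cam_left_slot','cam_right_slot']:
    for r in find_in(l,'wrist')[:2]: p=w(im,r['centre']);print(l,round(r['conf'],2),p.round(4),proj(im,p).astype(int))
E
```

```text
t 2.7 p [0.4694 0.0335 0.3606] psi 90.2 tilt [0.002 0.   ] q [ 0.27  0.13 -0.44  1.94  0.06  1.09 -0.2 ] F [ 0.3  0.2 -0.5] gap 1.001
cover_grip 0.63 [0.5449 0.0417 0.0506] [372 167]
kit_case 0.86 [0.5534 0.0403 0.0474] [377 168]
cam_left_slot 0.94 [0.5397 0.1049 0.0688] [373 121]
cam_right_slot 0.71 [ 0.5514 -0.0421  0.0668] [375 227]
```

View pics/w1.png

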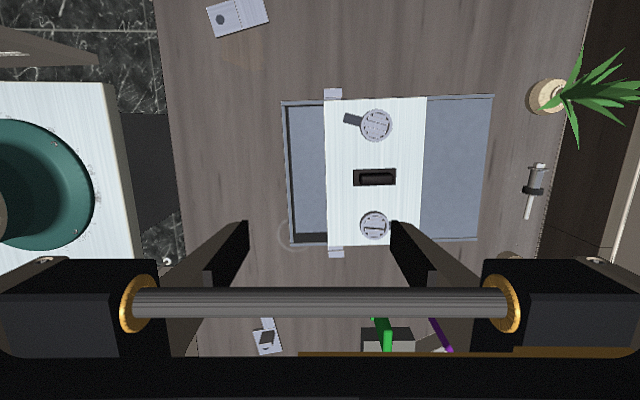

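```bash
python3 - <<'E'
from h import *
im=get_image('wrist')
for p,z in [((281,101),.048),((290,244),.048),((494,94),.046),((475,247),.046)]: print(p,onz(im,p,z).round(4))
for p in [(325,103),(328,246),(427,97),(420,246)]: print('cover',p,onz(im,p,.055).round(4))
for p in [(354,168),(396,168),(354,186),(396,186)]: print('bar top/bot',onz(im,p,.077)[:2].round(4),onz(im,p,.055)[:2].round(4))
for l in ['kit_case','cover_grip']:
  for r in regions_of(l,'wrist')[:2]:
    m=r['region']; c,_=cv2.findContours(m.astype(np.uint8),0,2); c=max(c,key=cv2.contourArea); print(l,r['conf'],m.sum(),cv2.boxPoints(cv2.minAreaRect(c)).round(1).tolist(), cv2.approxPolyDP(c,4,True)[:,0].tolist())
E
```

```text
(281, 101) [0.4196 0.1263 0.048 ]
(290, 244) [ 0.4257 -0.08    0.048 ]
(494, 94) [0.7021 0.1344 0.046 ]
(475, 247) [ 0.7079 -0.0861  0.046 ]
cover (325, 103) [0.478  0.1233 0.055 ]
cover (328, 246) [ 0.4832 -0.0802  0.055 ]
cover (427, 97) [0.6107 0.1304 0.055 ]
cover (420, 246) [ 0.6206 -0.0803  0.055 ]
bar top/bot [0.5159 0.041 ] [0.5186 0.0374]
bar top/bot [0.5708 0.0409] [0.5769 0.0373]
bar top/bot [0.5166 0.0168] [0.5194 0.0118]
bar top/bot [0.5725 0.0167] [0.5786 0.0117]
kit_case 0.97 29370 [[275.0, 252.1999969482422], [280.5, 83.0999984741211], [494.1000061035156, 90.0], [488.6000061035156, 259.1000061035156]] [[280, 98], [291, 243], [326, 242], [330, 254], [343, 253], [344, 242], [387, 241], [391, 220], [411, 223], [431, 239], [478, 236], [494, 90], [341, 95], [340, 85], [324, 85], [322, 97]]
```

```bash
python3 - <<'E'
from h import *
go(.546,.026,.23,2)
E
```

```text
travel [ -2.2  76.3 129.4] angular [-0.000e+00  1.000e-03  1.533e+00]
```

Request:
{"op": "step_arm", "data": {
  "deltas": [
    {"travel": [-4,76,130],"angular": [0,0,1.533],"gripper": -0.13},
    {"travel": [-4,76,130],"angular": [0,0,1.533],"gripper": -0.13},
    {"travel": [-4,76,130],"angular": [0,0,1.533],"gripper": -0.13},
    {"travel": [-4,76,130],"angular": [0,0,1.533],"gripper": -0.13},
    {"travel": [-4,76,130],"angular": [0,0,1.533],"gripper": -0.13},
    {"travel": [-4,76,130],"angular": [0,0,1.533],"gripper": -0.13},
    {"travel": [-4,76,130],"angular": [0,0,1.533],"gripper": -0.13},
    {"travel": [-4,76,130],"angular": [0,0,1.533],"gripper": -0.13},
    {"travel": [-4,76,130],"angular": [0,0,1.533],"gripper": -0.13},
    {"travel": [-4,76,130],"angular": [0,0,1.533],"gripper": -0.13}
  ]
}}

```text
t: 4.1
ee_pos: [0.5458, 0.0246, 0.2294]
eef_rot: [[0.998, 0.062, -0.001], [0.062, -0.998, -0.0], [-0.001, 0.0, -1.0]]
ft_force: [-0.2, -0.3, -0.3]
finger_gap: 0.437
```

```bash
python3 - <<'E'
from h import *
st(); im=get_image('wrist'); save(im,'w2.png')
go(.546,.026,.23,2)
E
```

```text
t 4.1 p [0.5458 0.0246 0.2294] psi 3.6 tilt [-0.001 -0.   ] q [-0.02  0.39 -0.11  1.92  0.06  0.84 -1.67] F [-0.2 -0.3 -0.3] gap 0.437
travel [ 0.2 -1.4 -0.6] angular [0.001 0.    0.022]
```

View pics/w2.png

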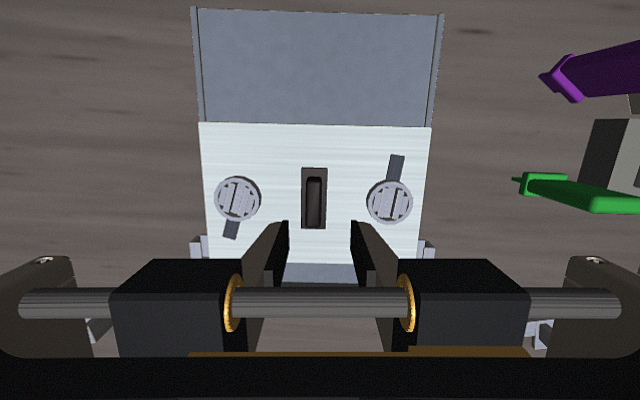

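```bash
python3 - <<'E'
from h import *
im=get_image('wrist')
for p,z in [((302,168),.077),((327,168),.077),((302,229),.077),((326,229),.077),((303,168),.055),((198,122),.055),((432,127),.055),((194,8),.048),((444,14),.048),((238,199),.067),((389,202),.067),((203,262),.055),((430,262),.055)]: print(p,onz(im,p,z).round(4))
go(.546,.026,.23,2)
E
```

```text
(302, 168) [0.5788 0.0408 0.077 ]
(327, 168) [0.58   0.0198 0.077 ]
(302, 229) [0.524  0.0386 0.077 ]
(326, 229) [0.5252 0.0173 0.077 ]
(303, 168) [0.5752 0.0411 0.055 ]
(198, 122) [0.6108 0.1352 0.055 ]
(432, 127) [ 0.6182 -0.0716  0.055 ]
(194, 8) [0.7013 0.1361 0.048 ]
(444, 14) [ 0.7085 -0.0696  0.048 ]
(238, 199) [0.5457 0.0979 0.067 ]
(389, 202) [ 0.5505 -0.0386  0.067 ]
(203, 262) [0.4743 0.1374 0.055 ]
(430, 262) [ 0.4871 -0.0904  0.055 ]
travel [ 0.3 -1.2 -0.6] angular [0.001 0.001 0.033]
```

Request:
{"op": "step_arm", "data": {
  "deltas": [
    {"travel": [2,-5,40],"angular": [0,0,0.028],"gripper": -0.13},
    {"travel": [2,-5,80],"angular": [0,0,0.028],"gripper": -0.13},
    {"travel": [2,-5,80],"angular": [0,0,0.028],"gripper": -0.13},
    {"travel": [2,-5,80],"angular": [0,0,0.028],"gripper": -1},
    {"travel": [2,-5,80],"angular": [0,0,0.028],"gripper": -1},
    {"travel": [2,-5,80],"angular": [0,0,0.028],"gripper": -1},
    {"travel": [2,-5,80],"angular": [0,0,0.028],"gripper": -1}
  ],
  "squeeze": 25
}}

```text
t: 4.9
ee_pos: [0.5482, 0.0303, 0.1511]
eef_rot: [[0.999, 0.042, 0.002], [0.042, -0.999, -0.001], [0.002, 0.001, -1.0]]
ft_force: [-0.3, -3.4, 3.7]
finger_gap: 0.152
```

Request:
{"op": "step_arm", "data": {
  "deltas": [
    {"travel": [15,0,0],"angular": [0,0,0],"gripper": -1},
    {"travel": [30,0,0],"angular": [0,0,0],"gripper": -1},
    {"travel": [42,0,0],"angular": [0,0,0],"gripper": -1},
    {"travel": [50,0,0],"angular": [0,0,0],"gripper": -1},
    {"travel": [55,0,0],"angular": [0,0,0],"gripper": -1},
    {"travel": [58,0,0],"angular": [0,0,0],"gripper": -1},
    {"travel": [60,0,0],"angular": [0,0,0],"gripper": -1},
    {"travel": [60,0,0],"angular": [0,0,0],"gripper": -1}
  ]
}}

```text
t: 5.7
ee_pos: [0.608, 0.0325, 0.1511]
eef_rot: [[0.999, 0.042, 0.001], [0.042, -0.999, -0.001], [0.001, 0.001, -1.0]]
ft_force: [-0.1, -3.8, 4.6]
finger_gap: 0.147
```

Request:
{"op": "step_arm", "data": {
  "deltas": [
    {"travel": [3,0,0],"angular": [0,0,0],"gripper": -1},
    {"travel": [6,0,0],"angular": [0,0,0],"gripper": -1},
    {"travel": [6,0,0],"angular": [0,0,0],"gripper": -1}
  ]
}}

```text
t: 6.0
ee_pos: [0.614, 0.0328, 0.1511]
eef_rot: [[0.999, 0.042, 0.002], [0.042, -0.999, -0.001], [0.001, 0.001, -1.0]]
ft_force: [-1.4, -2.9, 5.5]
finger_gap: 0.149
```

Request:
{"op": "step_arm", "data": {
  "deltas": [
    {"travel": [3,0,0],"angular": [0,0,0],"gripper": -1},
    {"travel": [6,0,0],"angular": [0,0,0],"gripper": -1},
    {"travel": [10,0,0],"angular": [0,0,0],"gripper": -1},
    {"travel": [10,0,0],"angular": [0,0,0],"gripper": -1}
  ]
}}

```text
t: 6.4
ee_pos: [0.6242, 0.0332, 0.1511]
eef_rot: [[0.999, 0.042, 0.002], [0.042, -0.999, -0.001], [0.002, 0.001, -1.0]]
ft_force: [-1.1, -3.1, 5.9]
finger_gap: 0.149
```

Request:
{"op": "step_arm", "data": {
  "deltas": [
    {"travel": [4,0,0],"angular": [0,0,0],"gripper": -1},
    {"travel": [8,0,0],"angular": [0,0,0],"gripper": -1},
    {"travel": [12,0,0],"angular": [0,0,0],"gripper": -1},
    {"travel": [15,0,0],"angular": [0,0,0],"gripper": -1},
    {"travel": [15,0,0],"angular": [0,0,0],"gripper": -1}
  ]
}}

```text
t: 6.9
ee_pos: [0.6391, 0.0337, 0.1511]
eef_rot: [[0.999, 0.042, 0.002], [0.042, -0.999, -0.001], [0.002, 0.002, -1.0]]
ft_force: [-1.3, -3.4, 5.2]
finger_gap: 0.15
```

```bash
python3 - <<'E'
from h import *
st(); im=get_image('top'); save(im,'t1.png',(260,130,380,270),4)
E
```

```text
t 6.9 p [0.6391 0.0337 0.1511] psi 2.4 tilt [ 0.002 -0.001] q [-0.04  0.63 -0.09  1.73  0.07  0.79 -1.69] F [-1.3 -3.4  5.2] gap 0.15
```

View pics/t1.png

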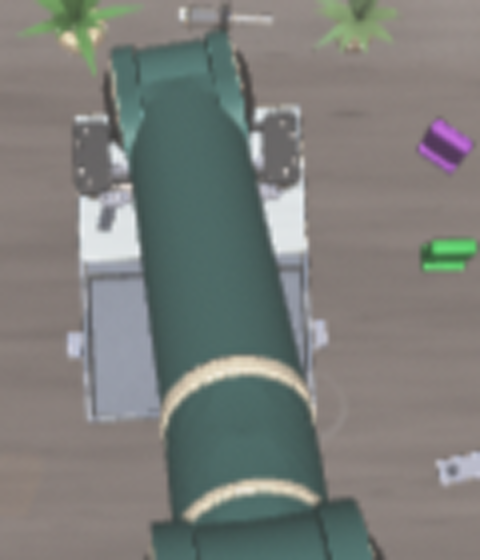

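The cover follows the gripper and is nearly open (front edge at crop row 263, tray showing below). I push on gently to the stop.

Request:
{"op": "step_arm", "data": {
  "deltas": [
    {"travel": [2,0,0],"angular": [0,0,0],"gripper": -1},
    {"travel": [4,0,0],"angular": [0,0,0],"gripper": -1},
    {"travel": [6,0,0],"angular": [0,0,0],"gripper": -1},
    {"travel": [6,0,0],"angular": [0,0,0],"gripper": -1}
  ]
}}

```text
t: 7.35
ee_pos: [0.6406, 0.0338, 0.151]
eef_rot: [[0.999, 0.042, -0.01], [0.042, -0.999, -0.003], [-0.01, 0.002, -1.0]]
ft_force: [-15.1, -4.1, 18.6]
finger_gap: 0.151
```

Request:
{"op": "step_arm", "data": {
  "deltas": [
    {"travel": [-5,0,0],"angular": [0,0,0],"gripper": -1},
    {"travel": [-5,0,0],"angular": [0,0,0],"gripper": -0.2},
    {"travel": [-5,0,0],"angular": [0,0,0],"gripper": -0.2},
    {"travel": [-5,0,0],"angular": [0,0,0],"gripper": -0.2},
    {"travel": [-5,0,-50],"angular": [0,0,0],"gripper": -0.2},
    {"travel": [-55,0,-100],"angular": [0,0,0],"gripper": -0.2},
    {"travel": [-105,0,-150],"angular": [0,0,0],"gripper": -0.2},
    {"travel": [-155,0,-180],"angular": [0,0,0],"gripper": -0.2},
    {"travel": [-205,0,-180],"angular": [0,0,0],"gripper": -0.2},
    {"travel": [-205,0,-180],"angular": [0,0,0],"gripper": -0.2}
  ]
}}

```text
t: 8.35
ee_pos: [0.4378, 0.0269, 0.3306]
eef_rot: [[0.999, 0.043, 0.001], [0.043, -0.999, 0.0], [0.001, -0.0, -1.0]]
ft_force: [0.3, -0.6, -0.0]
finger_gap: 0.4
```

```bash
python3 - <<'E'
from h import *
st(); im=get_image('wrist'); save(im,'w3.png')
E
```

```text
t 8.35 p [0.4378 0.0269 0.3306] psi 2.5 tilt [0.001 0.   ] q [-0.01  0.08 -0.14  2.05  0.01  1.01 -1.68] F [ 0.3 -0.6 -0. ] gap 0.4
```

View pics/w3.png

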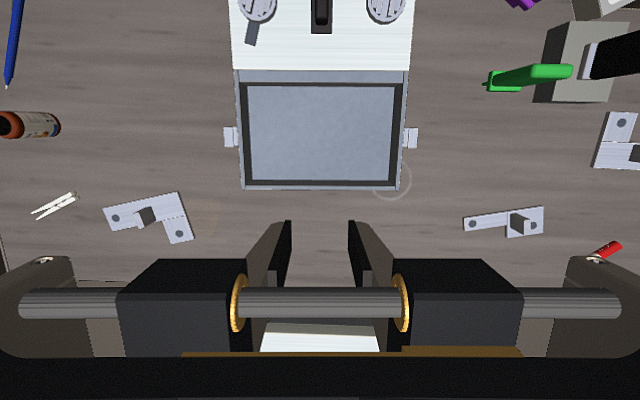

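```bash
python3 - <<'E'
from h import *
im=get_image('wrist')
g=cv2.cvtColor(im['image'],cv2.COLOR_RGB2GRAY)
m=(cv2.inRange(g,110,255)); n,lab,sta,_=cv2.connectedComponentsWithStats(m); print('floor comp',sta[lab[135,320]],g[135,315:325].mean(),g[135,236:260].tolist(), g[74:96,320].tolist(),g[174:192,320].tolist())
for p,z in [((248,86),.006),((393,86),.006),((391,181),.006),((250,181),.006),((243,189),.048),((402,189),.048),((231,137),.065),((410,137),.065),((235,70),.055),((409,70),.055)]: print(p,onz(im,p,z).round(4))
plates('wrist','elbow_1_grip',EL,[90,-90],im); plates('wrist','step_1_grip',SL,[90],im)
E
```

```text
floor comp [  247    82   147    95 13271] 151.6 [196, 182, 153, 144, 149, 128, 61, 39, 46, 49, 46, 46, 44, 64, 131, 161, 156, 158, 160, 155, 156, 155, 158, 153] [148, 150, 154, 104, 59, 53, 50, 43, 137, 161, 159, 153, 152, 155, 151, 152, 152, 153, 155, 153, 153, 150] [154, 135, 80, 49, 58, 60, 48, 107, 154, 151, 148, 130, 113, 119, 114, 122, 115, 112]
(248, 86) [0.5464 0.1284 0.006 ]
(393, 86) [ 0.555  -0.0687  0.006 ]
(391, 181) [ 0.4234 -0.0804  0.006 ]
(250, 181) [0.4144 0.1285 0.006 ]
(243, 189) [0.4124 0.1279 0.048 ]
(402, 189) [ 0.4215 -0.0849  0.048 ]
(231, 137) [0.4812 0.1361 0.065 ]
(410, 137) [ 0.4906 -0.0816  0.065 ]
(235, 70) [0.5584 0.1315 0.055 ]
(409, 70) [ 0.5673 -0.0737  0.055 ]
elbow_1_grip 0.6 px (616, 139) n 2129 pose [ 0.5144 -0.3792] 90.1 iou 0.47
elbow_1_grip 0.6 px (616, 139) n 2129 pose [ 0.4848 -0.4184] -90.2 iou 0.938
```

```bash
python3 - <<'E'
from h import *
s=st(); im=get_image('wrist'); R=np.array(s['eef_rot'])
for q in [(.01,.0184,.088),(.01,-.0184,.088),(.01,.0364,.088),(-.01,.0184,.088)]: print(q,proj(im,s['ee_pos']+R@np.array(q)).round(1))
for p in [(250,135),(394,135),(320,82),(320,175.5)]: print(onz(im,p,.006).round(4))
save(im,'w3b.png',(230,200,410,260),4)
it=get_image('top'); save(it,'t2.png',(270,150,350,245),6); plates('top','elbow_1_grip',EL,[-90,95],it); plates('top','step_1_grip',SL,[95],it)
for r in regions_of('step_1_grip','wrist'): print(r['conf'],np.argwhere(r['region']).mean(0))
E
```

```text
t 8.55 p [0.4397 0.0268 0.3305] psi 2.5 tilt [0.003 0.   ] q [-0.01  0.08 -0.14  2.05  0.01  1.   -1.68] F [-0.2  0.3  0.4] gap 0.398
(0.01, 0.0184, 0.088) [347.9 220.9]
(0.01, -0.0184, 0.088) [290.5 221. ]
(0.01, 0.0364, 0.088) [375.9 220.9]
(-0.01, 0.0184, 0.088) [347.1 249.6]
[0.4895 0.1272 0.006 ]
[ 0.4982 -0.0767  0.006 ]
[0.5639 0.0311 0.006 ]
[0.4356 0.0256 0.006 ]
elbow_1_grip 0.93 px (426, 214) n 441 pose [ 0.4859 -0.4193] -90.4 iou 0.933
elbow_1_grip 0.93 px (426, 214) n 441 pose [ 0.4779 -0.439 ] 88.0 iou 0.595
step_1_grip 0.18 px (216, 160) n 156 pose [0.7094 0.3954] 84.5 iou 0.423
```

View pics/w3b.png

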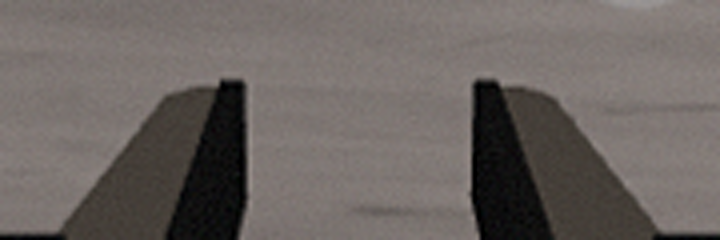

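```bash
python3 - <<'E'
from h import *
im=get_image('wrist')
for p,z in [((320,76.8),.046),((320,81.8),.006),((320,175.7),.006),((320,180.7),.048),((320,185.3),.048),((250,135),.006),((241.6,135),.048),((394,135),.006)]: print(p,onz(im,p,z).round(4))
g=cv2.cvtColor(im['image'],cv2.COLOR_RGB2GRAY);print(g[135,385:415].tolist())
E
```

```text
(320, 76.8) [0.5637 0.0311 0.046 ]
(320, 81.8) [0.5631 0.0309 0.006 ]
(320, 175.7) [0.4348 0.0255 0.006 ]
(320, 180.7) [0.4362 0.0256 0.048 ]
(320, 185.3) [0.4299 0.0253 0.048 ]
(250, 135) [0.4889 0.1266 0.006 ]
(241.6, 135) [0.4909 0.1272 0.048 ]
(394, 135) [ 0.4975 -0.0764  0.006 ]
[145, 147, 146, 142, 152, 150, 70, 38, 48, 48, 51, 47, 46, 42, 73, 151, 149, 150, 184, 195, 190, 199, 204, 126, 205, 197, 192, 194, 200, 198]
```

View pics/t2.png

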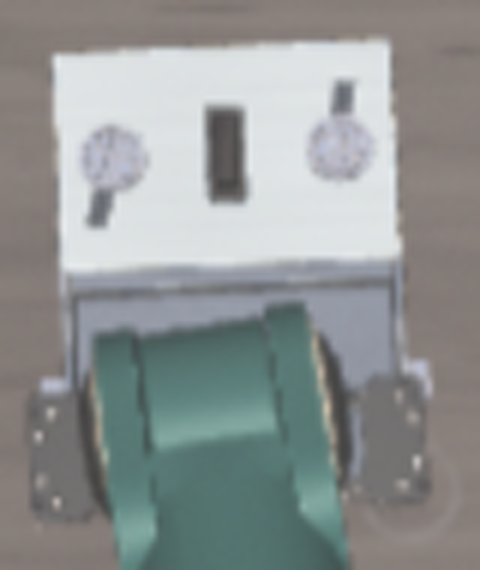

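```bash
python3 - <<'E'
from h import *
im=get_image('wrist'); g=cv2.cvtColor(im['image'],cv2.COLOR_RGB2GRAY);print(g[58:84,300].tolist(),g[58:84,270].tolist())
it=get_image('top'); print(onz(it,(308.3,194.2),.055),onz(it,(308.3,198),.046),onz(it,(307.5,158),.055),onz(it,(308,175.8),.077))
for c in ['wrist','top']:
  i=get_image(c)
  for l in ['cam_left_slot','cam_right_slot']:
    for r in find_in(l,c)[:1]: print(c,l,w(i,r['centre']).round(4),round(r['conf'],2))
E
```

```text
[230, 233, 233, 234, 233, 234, 231, 228, 231, 234, 234, 238, 244, 146, 130, 152, 151, 148, 149, 147, 147, 145, 146, 149, 153, 98] [231, 235, 235, 233, 235, 234, 231, 232, 232, 234, 237, 239, 241, 149, 139, 148, 149, 148, 153, 152, 150, 145, 148, 150, 160, 91]
[0.56720297 0.02896426 0.055     ] [0.55408795 0.02921222 0.046     ] [0.70303313 0.03109061 0.055     ] [0.63224045 0.02924656 0.077     ]
wrist cam_left_slot [0.6241 0.1076 0.0695] 0.69
wrist cam_right_slot [ 0.6292 -0.0399  0.0681] 0.78
top cam_left_slot [0.6342 0.1068 0.0679] 0.5
```

```bash
cat >> h.py <<'E'
import pickle
def shot(cam,n):
    im=get_image(cam); pickle.dump(im,open(n+'.pkl','wb')); save(im,n+'.png'); return im
def ld(n): return pickle.load(open(n+'.pkl','rb'))
def edges(im,p,q,n=None):
    """strong gray steps along pixel line p->q"""
    g=cv2.GaussianBlur(cv2.cvtColor(im['image'],cv2.COLOR_RGB2GRAY),(3,3),0).astype(np.float32)
    p=np.array(p,float);q=np.array(q,float);N=int(np.hypot(*(q-p)))*2;t=np.linspace(0,1,N+1)
    P=(p+(q-p)*t[:,None]).astype(np.float32); v=cv2.remap(g,P[:,0][None],P[:,1][None],1)[0]; d=np.gradient(v)
    return [(P[i].round(1).tolist(),round(float(d[i]),1)) for i in range(1,N) if abs(d[i])>8 and abs(d[i])>=abs(d[i-1]) and abs(d[i])>abs(d[i+1])]
E
python3 - <<'E'
from h import *
for k in range(2):
    s=st(); im=shot('wrist','w4%d'%k)
    print('V',edges(im,(300,60),(300,200))); print('V',edges(im,(340,60),(340,200))); print('H',edges(im,(225,130),(262,130)),edges(im,(380,130),(415,130)))
E
```

```text
t 9.25 p [0.4396 0.0266 0.3296] psi 2.4 tilt [-0. -0.] q [-0.01  0.09 -0.13  2.05  0.01  1.01 -1.68] F [-0.8 -1.5  0.1] gap 0.4
V [([300.0, 70.5], -25.5), ([300.0, 82.5], -20.0), ([300.0, 86.5], 19.0), ([300.0, 180.5], -20.0), ([300.0, 186.5], 20.5), ([300.0, 189.5], -10.5)]
V [([340.0, 70.5], -25.0), ([340.0, 83.5], -18.5), ([340.0, 87.5], 20.5), ([340.0, 180.5], -19.5), ([340.0, 186.5], 20.0)]
H [([230.5, 130.0], -10.5), ([232.5, 130.0], 11.0), ([236.5, 130.0], -10.5), ([240.5, 130.0], -21.5), ([248.5, 130.0], 23.0)] [([390.5, 130.0], -22.0), ([399.5, 130.0], 24.5), ([409.5, 130.0], 8.5)]
t 9.3 p [0.4395 0.0266 0.3297] psi 2.5 tilt [-0. -0.] q [-0.01  0.09 -0.13  2.05  0.01  1.01 -1.68] F [-0.9  0.6 -1.2] gap 0.396
V [([300.0, 70.5], -25.5), ([300.0, 82.5], -19.5), ([300.0, 87.5], 18.5), ([300.0, 180.5], -20.0), ([300.0, 186.5], 20.0), ([300.0, 189.5], -11.0)]
V [([340.0, 70.5], -24.5), ([340.0, 83.5], -18.5), ([340.0, 87.5], 20.5), ([340.0, 180.5], -19.0), ([340.0, 186.5], 20.5)]
H [([230.5, 130.0], -10.5), ([232.5, 130.0], 11.0), ([236.5, 130.0], -10.5), ([240.5, 130.0], -20.5), ([248.5, 130.0], 23.5)] [([390.5, 130.0], -23.0), ([399.5, 130.0], 23.0), ([407.5, 130.0], -8.5), ([409.5, 130.0], 9.0)]
```

```bash
python3 - <<'E'
from h import *
im=ld('w41')
for p,z in [((300,70.5),.055),((300,82.7),.046),((340,83.3),.046),((300,87.2),.006),((340,87.5),.006),((300,180.5),.006),((340,180.5),.006),((300,186.5),.048),((340,186.5),.048),((240.5,130),.048),((248.5,130),.006),((390.5,130),.006),((399.5,130),.048)]: print(p,z,onz(im,p,z).round(4))
for l,P in [('elbow_1_grip',EL),('step_1_grip',SL)]: plates('wrist',l,P,[90],im)
E
```

```text
(300, 70.5) 0.055 [0.5681 0.0546 0.055 ]
(300, 82.7) 0.046 [0.5558 0.0549 0.046 ]
(340, 83.3) 0.046 [0.5572 0.0062 0.046 ]
(300, 87.2) 0.006 [0.555  0.0576 0.006 ]
(340, 87.5) 0.006 [0.5569 0.0034 0.006 ]
(300, 180.5) 0.006 [0.426  0.0544 0.006 ]
(340, 180.5) 0.006 [ 0.4285 -0.0045  0.006 ]
(300, 186.5) 0.048 [0.4267 0.0517 0.048 ]
(340, 186.5) 0.048 [ 0.4289 -0.0015  0.048 ]
(240.5, 130) 0.048 [0.4966 0.1284 0.048 ]
(248.5, 130) 0.006 [0.4954 0.1286 0.006 ]
(390.5, 130) 0.006 [ 0.5038 -0.0711  0.006 ]
(399.5, 130) 0.048 [ 0.505 -0.072  0.048]
elbow_1_grip 0.62 px (617, 143) n 2136 pose [ 0.5142 -0.379 ] 90.9 iou 0.483
```

```bash
python3 - <<'E'
from h import *
it=get_image('top')
p=onz(it,(387.9,245),.039);q=onz(it,(242.5,248),.039);print(p,q)
go(p[0],p[1],.25,7)
E
```

```text
[ 0.37785429 -0.26360542  0.039     ] [0.37186821 0.27217914 0.039     ]
travel [-74.  287.3  79.7] angular [ 0.    -0.    -0.079]
```

Request:
{"op": "step_arm", "data": {
  "deltas": [
    {"travel": [-74,287,80],"angular": [0,0,-0.079],"gripper": -0.2},
    {"travel": [-74,287,80],"angular": [0,0,-0.079],"gripper": -0.2},
    {"travel": [-74,287,80],"angular": [0,0,-0.079],"gripper": -0.2},
    {"travel": [-74,287,80],"angular": [0,0,-0.079],"gripper": -0.2},
    {"travel": [-74,287,80],"angular": [0,0,-0.079],"gripper": -0.2},
    {"travel": [-74,287,80],"angular": [0,0,-0.079],"gripper": -0.2},
    {"travel": [-74,287,80],"angular": [0,0,-0.079],"gripper": -0.2},
    {"travel": [-74,287,80],"angular": [0,0,-0.079],"gripper": -0.2},
    {"travel": [-74,287,80],"angular": [0,0,-0.079],"gripper": -0.2},
    {"travel": [-74,287,80],"angular": [0,0,-0.079],"gripper": -0.2}
  ]
}}

```text
t: 10.5
ee_pos: [0.3787, -0.2618, 0.2501]
eef_rot: [[0.992, 0.124, 0.001], [0.124, -0.992, 0.0], [0.001, -0.0, -1.0]]
ft_force: [-0.5, 0.5, 0.4]
finger_gap: 0.4
```

```bash
python3 - <<'E'
from h import *
st(); get_image('top'); im=shot('wrist','w5'); plates('wrist','step_1_grip',SL,[95],im)
for r in find_in('step_1_grip','wrist'): print(r['conf'],w(im,r['centre']))
st()
E
```

```text
t 10.5 p [ 0.3787 -0.2618  0.2501] psi 7.1 tilt [0.001 0.   ] q [ 0.41  0.22  0.14  2.11 -0.04  0.82 -0.87] F [-0.5  0.5  0.4] gap 0.4
step_1_grip 0.26 px (83, 59) n 19574 pose [0.4992 0.0294] 134.4 iou 0.26
t 10.7 p [ 0.3783 -0.2625  0.25  ] psi 7.1 tilt [ 0.001 -0.   ] q [ 0.41  0.22  0.14  2.11 -0.04  0.82 -0.87] F [-0.   0.2  0.4] gap 0.399
```

View pics/w5.png

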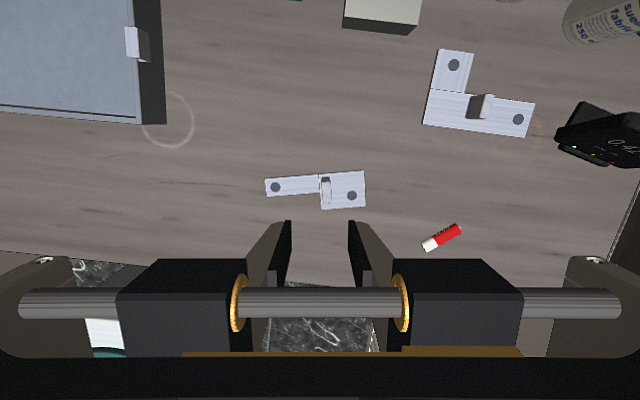

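View: the stepped plate is at (318,190) and elbow A at (475,100). The network misses the step, so I segment by brightness from a seed.

```bash
cat >> h.py <<'E'
def seedfit(im,P,seed,yaw,z0=0.,thr=None):
    hsv=im['image'].astype(int); g=hsv.mean(2); blue=hsv[:,:,2]-hsv[:,:,0]
    m=((blue>4)&(g>115)).astype(np.uint8); 
    n,lab,sta,_=cv2.connectedComponentsWithStats(m); l=lab[seed[1],seed[0]]
    if l==0: print('seed bg',hsv[seed[1],seed[0]]); return
    c,_=cv2.findContours((lab==l).astype(np.uint8),0,2); k=np.zeros_like(m); cv2.drawContours(k,c,-1,1,-1)
    k=cv2.morphologyEx(k,cv2.MORPH_CLOSE,np.ones((3,3))); ys,xs=np.nonzero(k); cc=onz(im,(xs.mean(),ys.mean()),z0+.007)
    p,iou=fit(im,P,k,[cc[0],cc[1],np.radians(yaw)],z0); print('n',k.sum(),'box',xs.min(),xs.max(),ys.min(),ys.max(),'pose',p[:2].round(4),np.degrees(p[2]).round(1),'iou',round(iou,3)); return p
E
python3 - <<'E'
from h import *
im=ld('w5'); p=seedfit(im,SL,(300,186),95); seedfit(im,EL,(460,115),-90)
s=sense(); go(p[0],p[1],.15,np.degrees(p[2])-90)
E
```

```text
n 2556 box 264 364 171 209 pose [ 0.3765 -0.2701] 102.0 iou 0.939
n 3370 box 423 535 89 137 pose [ 0.484  -0.4177] -88.9 iou 0.609
travel [ -2.9   7.3 100. ] angular [ 0.    -0.001 -0.085]
```

Request:
{"op": "step_arm", "data": {
  "deltas": [
    {"travel": [-3,7,50],"angular": [0,0,-0.085],"gripper": -0.2},
    {"travel": [-3,7,100],"angular": [0,0,-0.085],"gripper": -0.2},
    {"travel": [-3,7,130],"angular": [0,0,-0.085],"gripper": -0.2},
    {"travel": [-3,7,150],"angular": [0,0,-0.085],"gripper": -0.2},
    {"travel": [-3,7,150],"angular": [0,0,-0.085],"gripper": -0.2},
    {"travel": [-3,7,150],"angular": [0,0,-0.085],"gripper": -1},
    {"travel": [-3,7,150],"angular": [0,0,-0.085],"gripper": -1},
    {"travel": [-3,7,150],"angular": [0,0,-0.085],"gripper": -1},
    {"travel": [-3,7,150],"angular": [0,0,-0.085],"gripper": -1}
  ],
  "squeeze": 40
}}

```text
t: 11.6
ee_pos: [0.3762, -0.2708, 0.1007]
eef_rot: [[0.979, 0.205, 0.002], [0.205, -0.979, -0.001], [0.001, 0.001, -1.0]]
ft_force: [-1.2, 1.7, 5.8]
finger_gap: 0.102
```

```bash
cat >> h.py <<'E'
C=np.array([.492,.0285]); CY=2.45
def tray(x,y):
    a=np.radians(CY); return C+np.array([np.cos(a)*x-np.sin(a)*y,np.sin(a)*x+np.cos(a)*y])/1000
E
python3 - <<'E'
from h import *
st(); t=tray(13,-61); print(t); go(t[0],t[1],.25,92.45)
E
```

```text
t 11.6 p [ 0.3762 -0.2708  0.1007] psi 11.8 tilt [ 0.002 -0.001] q [ 0.47  0.5   0.09  2.18 -0.1   0.47 -0.72] F [-1.2  1.7  5.8] gap 0.102
[ 0.50759572 -0.03188852]
travel [ 177.9 -206.6 -149.2] angular [ 0.002 -0.    -1.407]
```

Request:
{"op": "step_arm", "data": {
  "deltas": [
    {"travel": [0,0,-40],"angular": [0,0,0],"gripper": -1},
    {"travel": [0,0,-80],"angular": [0,0,0],"gripper": -1},
    {"travel": [30,-35,-120],"angular": [0,0,-0.14],"gripper": -1},
    {"travel": [60,-70,-149],"angular": [0,0,-0.28],"gripper": -1},
    {"travel": [90,-104,-149],"angular": [0,0,-0.42],"gripper": -1},
    {"travel": [120,-139,-149],"angular": [0,0,-0.57],"gripper": -1},
    {"travel": [150,-174,-149],"angular": [0,0,-0.71],"gripper": -1},
    {"travel": [178,-207,-149],"angular": [0,0,-0.85],"gripper": -1},
    {"travel": [178,-207,-149],"angular": [0,0,-1.0],"gripper": -1},
    {"travel": [178,-207,-149],"angular": [0,0,-1.14],"gripper": -1}
  ]
}}

```text
t: 12.6
ee_pos: [0.5076, -0.0297, 0.2488]
eef_rot: [[0.213, 0.977, -0.0], [0.977, -0.213, 0.0], [0.0, -0.0, -1.0]]
ft_force: [0.4, -0.5, -1.8]
finger_gap: 0.107
```

Request:
{"op": "step_arm", "data": {
  "deltas": [
    {"travel": [0,0,0],"angular": [0,0,-0.13],"gripper": -1},
    {"travel": [0,0,0],"angular": [0,0,-0.267],"gripper": -1},
    {"travel": [0,0,0],"angular": [0,0,-0.267],"gripper": -1},
    {"travel": [0,0,0],"angular": [0,0,-0.267],"gripper": -1}
  ]
}}

```text
t: 13.0
ee_pos: [0.5072, -0.0317, 0.2488]
eef_rot: [[-0.039, 0.999, 0.0], [0.999, 0.039, -0.0], [-0.0, 0.0, -1.0]]
ft_force: [0.0, -0.0, -1.3]
finger_gap: 0.108
```

```bash
python3 - <<'E'
from h import *
s=st(); t=tray(13,-61); im=shot('wrist','w6'); go(t[0],t[1],.25,92.45)
E
```

```text
t 13.0 p [ 0.5072 -0.0317  0.2488] psi 92.3 tilt [ 0. -0.] q [ 0.21  0.32 -0.25  1.98  0.1   0.86 -0.06] F [ 0.  -0.  -1.3] gap 0.108
travel [-0.2  0.3 -1.2] angular [ 0.     0.    -0.003]
```

View pics/w6.png

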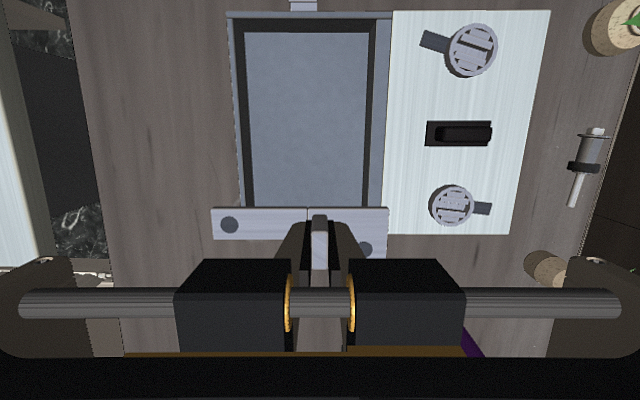

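```bash
python3 - <<'E'
from h import *
im=ld('w6'); a=np.radians(CY); M=np.array([[np.cos(a),np.sin(a)],[-np.sin(a),np.cos(a)]])
T=lambda p,z:(M@(onz(im,p,z)[:2]-C)*1000).round(1)
for p in [(211,207),(388,207),(212,240),(386,257)]: print('plate',p,T(p,.155))
for y in (60,120,180): print(y,[(e[0],e[1]) for e in edges(im,(222,y),(400,y))])
print([e for e in edges(im,(305,2),(305,60))])
E
```

```text
plate (211, 207) [-57.5 -43.6]
plate (388, 207) [ 58.3 -44.1]
plate (212, 240) [-59.2 -66.9]
plate (386, 257) [ 58.9 -80. ]
60 [([234.5, 60.0], -15.5), ([245.5, 60.0], 17.5), ([367.5, 60.0], -18.0), ([374.5, 60.0], 16.0), ([389.5, 60.0], 30.5)]
120 [([234.5, 120.0], 9.0), ([239.5, 120.0], -18.5), ([249.5, 120.0], 19.0), ([364.5, 120.0], -20.0), ([371.5, 120.0], 18.0), ([386.5, 120.0], 21.0)]
180 [([243.5, 180.0], -20.5), ([252.5, 180.0], 17.5), ([362.5, 180.0], -18.0), ([368.5, 180.0], 18.5), ([382.5, 180.0], 26.5)]
[([305.0, 2.5], 14.0), ([305.0, 10.5], -11.5), ([305.0, 17.5], -16.0), ([305.0, 32.5], 21.5)]
```

```bash
python3 - <<'E'
from h import *
im=ld('w6'); a=np.radians(CY); M=np.array([[np.cos(a),np.sin(a)],[-np.sin(a),np.cos(a)]])
T=lambda p,z:(M@(onz(im,p,z)[:2]-C)*1000).round(1)
for p in [(245.5,60),(367.5,60),(249.5,120),(364.5,120),(252.5,180),(362.5,180),(305,32.5)]: print('floor',p,T(p,.006))
for p in [(234.5,60),(374.5,60),(239.5,120),(371.5,120),(305,17.5)]: print('top',p,T(p,.047))
go(*tray(13,-61),.107,92.45)
E
```

```text
floor (245.5, 60) [-64.4  73.3]
floor (367.5, 60) [64.9 72.9]
floor (249.5, 120) [-64.4  12. ]
floor (364.5, 120) [64.1 11.5]
floor (252.5, 180) [-65.5 -56.3]
floor (362.5, 180) [ 64.3 -56.8]
floor (305, 32.5) [-0.9 99.2]
top (234.5, 60) [-64.7  65.4]
top (374.5, 60) [64.9 64.9]
top (239.5, 120) [-64.3  11.8]
top (371.5, 120) [64.5 11.3]
top (305, 17.5) [ 1.1 99.9]
travel [ -0.2   0.3 141.8] angular [ 0.     0.    -0.003]
```

Request:
{"op": "step_arm", "data": {
  "deltas": [
    {"travel": [0,0,40],"angular": [0,0,0],"gripper": -1},
    {"travel": [0,0,80],"angular": [0,0,0],"gripper": -1},
    {"travel": [0,0,115],"angular": [0,0,0],"gripper": -1},
    {"travel": [0,0,130],"angular": [0,0,0],"gripper": -1},
    {"travel": [0,0,138],"angular": [0,0,0],"gripper": -1},
    {"travel": [0,0,141],"angular": [0,0,0],"gripper": -1},
    {"travel": [0,0,141],"angular": [0,0,0],"gripper": -1},
    {"travel": [0,0,141],"angular": [0,0,0],"gripper": -0.5},
    {"travel": [0,0,141],"angular": [0,0,0],"gripper": -0.5},
    {"travel": [0,0,141],"angular": [0,0,0],"gripper": -0.5}
  ]
}}

```text
t: 14.05
ee_pos: [0.508, -0.0316, 0.1085]
eef_rot: [[-0.043, 0.999, 0.002], [0.999, 0.043, -0.0], [-0.0, 0.002, -1.0]]
ft_force: [0.5, -0.5, -0.1]
finger_gap: 0.249
```

Request:
{"op": "step_arm", "data": {
  "deltas": [
    {"travel": [0,0,-30],"angular": [0,0,0],"gripper": -0.5},
    {"travel": [0,0,-80],"angular": [0,0,0],"gripper": -0.5},
    {"travel": [0,0,-130],"angular": [0,0,0],"gripper": -0.2},
    {"travel": [0,0,-160],"angular": [0,0,0],"gripper": -0.2}
  ]
}}

```text
t: 14.45
ee_pos: [0.5084, -0.0314, 0.2719]
eef_rot: [[-0.043, 0.999, 0.005], [0.999, 0.043, -0.0], [-0.001, 0.005, -1.0]]
ft_force: [0.7, -0.4, -0.5]
finger_gap: 0.392
```

```bash
python3 - <<'E'
from h import *
st(); shot('wrist','w7'); go(.485,-.418,.25,-1)
E
```

```text
t 14.45 p [ 0.5084 -0.0314  0.2719] psi 92.5 tilt [ 0.005 -0.   ] q [ 0.22  0.29 -0.26  1.96  0.1   0.9  -0.05] F [ 0.7 -0.4 -0.5] gap 0.392
travel [-385.1  -42.1   25.6] angular [ 0.01  -0.008  1.631]
```

Request:
{"op": "step_arm", "data": {
  "deltas": [
    {"travel": [-40,-4,0],"angular": [0,0,0.14],"gripper": -0.2},
    {"travel": [-80,-8,5],"angular": [0,0,0.29],"gripper": -0.2},
    {"travel": [-120,-12,10],"angular": [0,0,0.43],"gripper": -0.2},
    {"travel": [-160,-16,10],"angular": [0,0,0.58],"gripper": -0.2},
    {"travel": [-200,-20,10],"angular": [0,0,0.72],"gripper": -0.2},
    {"travel": [-240,-25,10],"angular": [0,0,0.87],"gripper": -0.2},
    {"travel": [-285,-30,10],"angular": [0,0,1.02],"gripper": -0.2},
    {"travel": [-330,-35,10],"angular": [0,0,1.17],"gripper": -0.2},
    {"travel": [-370,-40,10],"angular": [0,0,1.31],"gripper": -0.2},
    {"travel": [-385,-42,10],"angular": [0,0,1.46],"gripper": -0.2}
  ]
}}

```text
t: 15.5
ee_pos: [0.4799, -0.4228, 0.2578]
eef_rot: [[0.99, 0.142, -0.0], [0.142, -0.99, -0.003], [-0.001, 0.003, -1.0]]
ft_force: [0.4, -0.9, 0.5]
finger_gap: 0.402
```

Request:
{"op": "step_arm", "data": {
  "deltas": [
    {"travel": [0,0,0],"angular": [0,0,0.13],"gripper": -0.2},
    {"travel": [0,0,0],"angular": [0,0,0.17],"gripper": -0.2},
    {"travel": [0,0,0],"angular": [0,0,0.17],"gripper": -0.2},
    {"travel": [0,0,0],"angular": [0,0,0.17],"gripper": -0.2}
  ]
}}

```text
t: 15.9
ee_pos: [0.482, -0.4177, 0.2577]
eef_rot: [[1.0, -0.015, 0.0], [-0.015, -1.0, 0.0], [0.0, -0.0, -1.0]]
ft_force: [1.0, 0.0, 0.2]
finger_gap: 0.4
```

```bash
python3 - <<'E'
from h import *
st(); im=shot('wrist','w8'); plates('wrist','elbow_1_grip',EL,[-90],im)
a=ld('w7')['image'];b=im['image']; cv2.imwrite('pics/v8.png',np.hstack([cv2.resize(a[:290,150:480],None,fx=1.2,fy=1.2),cv2.resize(b[:290,200:520],None,fx=1.2,fy=1.2)])[:,:,::-1])
E
```

```text
t 15.9 p [ 0.482  -0.4177  0.2577] psi -0.8 tilt [0. 0.] q [ 0.5   0.49  0.21  1.69 -0.12  0.97 -0.82] F [1.  0.  0.2] gap 0.4
elbow_1_grip 0.69 px (318, 174) n 4243 pose [ 0.4847 -0.4177] -90.7 iou 0.967
```

View pics/v8.png

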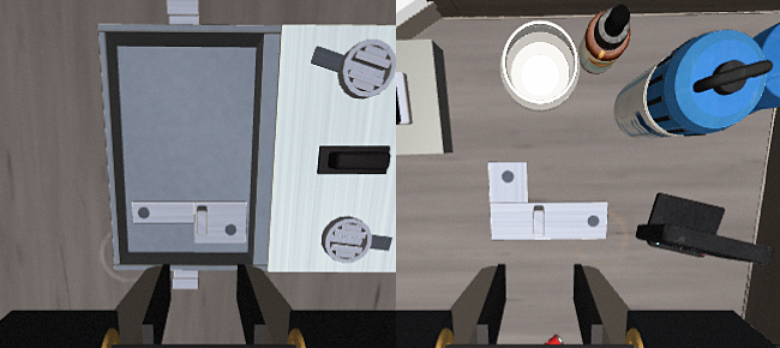

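```bash
python3 - <<'E'
from h import *
a,b=ld('w5'),ld('w8')
g=lambda im:im['image']
cv2.imwrite('pics/v9.png',np.hstack([cv2.resize(a['image'][80:210,520:640],None,fx=3,fy=3),cv2.resize(b['image'][130:260,380:520],None,fx=3,fy=3)])[:,:,::-1])
def tri(p,q):
    o1,d1=ray(a,p);o2,d2=ray(b,q); A=np.stack([d1,-d2],1); s=np.linalg.lstsq(A,o2-o1,rcond=None)[0]; return ((o1+d1*s[0]+o2+d2*s[1])/2).round(3), np.linalg.norm(o1+d1*s[0]-o2-d2*s[1]).round(4)
print(tri((556,130),(400.8,191.7)))
E
```

```text
(array([ 0.472, -0.515,  0.012]), np.float64(0.0028))
```

View pics/v9.png

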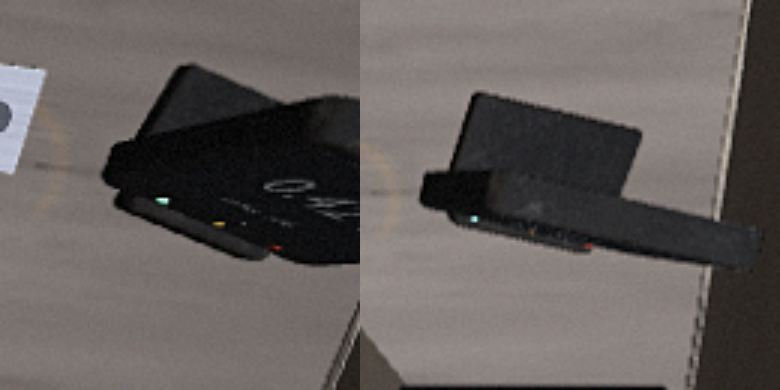

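```bash
python3 - <<'E'
from h import *
a,b=ld('w5'),ld('w8')
def tri(p,q):
    o1,d1=ray(a,p);o2,d2=ray(b,q); A=np.stack([d1,-d2],1); s=np.linalg.lstsq(A,o2-o1,rcond=None)[0]; return ((o1+d1*s[0]+o2+d2*s[1])/2).round(3), np.linalg.norm(o1+d1*s[0]-o2-d2*s[1]).round(4)
print(tri((620,113),(424,188)),tri((616,113),(424,190)))
go(.4847,-.4177,.10,-90.7); go(.4847,-.4177,.10,89.3)
E
```

```text
(array([ 0.489, -0.522,  0.066]), np.float64(0.0026)) (array([ 0.488, -0.521,  0.064]), np.float64(0.0057))
travel [ 2.600e+00 -1.000e-01  1.578e+02] angular [-0.    -0.     1.568]
travel [ 2.600e+00 -1.000e-01  1.578e+02] angular [ 0.    -0.    -1.574]
```

Request:
{"op": "step_arm", "data": {
  "deltas": [
    {"travel": [2.5,0,50],"angular": [0,0,0],"gripper": -0.2},
    {"travel": [2.5,0,100],"angular": [0,0,0],"gripper": -0.2},
    {"travel": [2.5,0,140],"angular": [0,0,0],"gripper": -0.2},
    {"travel": [2.5,0,157],"angular": [0,0,0],"gripper": -0.2},
    {"travel": [2.5,0,157],"angular": [0,0,0],"gripper": -0.2},
    {"travel": [2.5,0,157],"angular": [0,0,0],"gripper": -1},
    {"travel": [2.5,0,157],"angular": [0,0,0],"gripper": -1},
    {"travel": [2.5,0,157],"angular": [0,0,0],"gripper": -1},
    {"travel": [2.5,0,157],"angular": [0,0,0],"gripper": -1}
  ],
  "squeeze": 40
}}

```text
t: 16.9
ee_pos: [0.4851, -0.4182, 0.1021]
eef_rot: [[1.0, -0.016, 0.002], [-0.016, -1.0, -0.001], [0.002, 0.001, -1.0]]
ft_force: [-0.9, 1.6, 4.6]
finger_gap: 0.103
```

```bash
python3 - <<'E'
from h import *
st(); go(*tray(-10,-12),.26,92.45)
E
```

```text
t 16.9 p [ 0.4851 -0.4182  0.1021] psi -0.9 tilt [ 0.002 -0.001] q [ 0.53  0.7   0.17  1.75 -0.17  0.7  -0.79] F [-0.9  1.6  4.6] gap 0.103
travel [  -9.2 -434.  -158.3] angular [ 2.00e-03 -1.00e-03 -1.63e+00]
```

Request:
{"op": "step_arm", "data": {
  "deltas": [
    {"travel": [0,0,-40],"angular": [0,0,0],"gripper": -1},
    {"travel": [0,0,-85],"angular": [0,0,0],"gripper": -1},
    {"travel": [0,-5,-130],"angular": [0,0,0],"gripper": -1},
    {"travel": [0,-40,-158],"angular": [0,0,-0.14],"gripper": -1},
    {"travel": [0,-85,-158],"angular": [0,0,-0.29],"gripper": -1},
    {"travel": [0,-130,-158],"angular": [0,0,-0.43],"gripper": -1},
    {"travel": [0,-175,-158],"angular": [0,0,-0.58],"gripper": -1},
    {"travel": [-2,-220,-158],"angular": [0,0,-0.72],"gripper": -1},
    {"travel": [-5,-265,-158],"angular": [0,0,-0.86],"gripper": -1},
    {"travel": [-7,-310,-158],"angular": [0,0,-1.0],"gripper": -1}
  ]
}}

```text
t: 17.9
ee_pos: [0.482, -0.1062, 0.2592]
eef_rot: [[0.549, 0.836, 0.001], [0.836, -0.549, -0.0], [0.0, 0.001, -1.0]]
ft_force: [0.2, -0.0, -2.0]
finger_gap: 0.102
```

```bash
python3 - <<'E'
from h import *
st(); go(*tray(-10,-12),.26,92.45)
E
```

```text
t 17.9 p [ 0.482  -0.1062  0.2592] psi 56.7 tilt [ 0.001 -0.   ] q [ 0.23  0.26 -0.09  2.02  0.03  0.86 -0.46] F [ 0.2 -0.  -2. ] gap 0.102
travel [102.5 -66.7  -0.9] angular [ 0.001  0.    -0.624]
```

Request:
{"op": "step_arm", "data": {
  "deltas": [
    {"travel": [35,-23,0],"angular": [0,0,-0.14],"gripper": -1},
    {"travel": [70,-46,0],"angular": [0,0,-0.29],"gripper": -1},
    {"travel": [102,-67,0],"angular": [0,0,-0.43],"gripper": -1},
    {"travel": [102,-67,0],"angular": [0,0,-0.58],"gripper": -1},
    {"travel": [102,-67,0],"angular": [0,0,-0.62],"gripper": -1},
    {"travel": [102,-67,0],"angular": [0,0,-0.62],"gripper": -1},
    {"travel": [102,-67,0],"angular": [0,0,-0.62],"gripper": -1}
  ]
}}

```text
t: 18.6
ee_pos: [0.4832, 0.0138, 0.2588]
eef_rot: [[-0.031, 1.0, 0.0], [1.0, 0.031, -0.0], [-0.0, 0.0, -1.0]]
ft_force: [1.3, -0.9, -1.9]
finger_gap: 0.108
```

```bash
python3 - <<'E'
from h import *
st(); im=shot('wrist','w9'); go(*tray(-10,-12),.108,92.45)
a=np.radians(CY); M=np.array([[np.cos(a),np.sin(a)],[-np.sin(a),np.cos(a)]])
g=cv2.cvtColor(im['image'],cv2.COLOR_RGB2GRAY)
m=((im['image'].astype(int)[:,:,2]-im['image'][:,:,0]>4)&(g>150)).astype(np.uint8); m[215:]=0; m[:, :150]=0
c,_=cv2.findContours(m,0,2)
for k in c:
    if cv2.contourArea(k)>1500:
        q=cv2.approxPolyDP(k,3,True)[:,0]; print([(p.tolist(),(M@(onz(im,p,.164)[:2]-C)*1000).round(0).tolist()) for p in q])
E
```

```text
t 18.6 p [0.4832 0.0138 0.2588] psi 91.8 tilt [ 0. -0.] q [ 0.13  0.26 -0.26  2.03  0.09  0.86 -0.15] F [ 1.3 -0.9 -1.9] gap 0.108
travel [  2.4  -0.7 150.8] angular [ 0.     0.    -0.012]
[([242, 153], [-57.0, 38.0]), ([247, 210], [-56.0, 1.0]), ([301, 210], [-21.0, 0.0]), ([300, 152], [-20.0, 38.0])]
[([554, 69], [128.0, 84.0]), ([411, 71], [46.0, 84.0]), ([401, 208], [45.0, 1.0]), ([419, 208], [57.0, 1.0]), ([422, 213], [59.0, -3.0]), ([247, 214], [-57.0, -2.0]), ([526, 214], [128.0, -4.0])]
```

Request:
{"op": "step_arm", "data": {
  "deltas": [
    {"travel": [2.4,-1,40],"angular": [0,0,-0.012],"gripper": -1},
    {"travel": [2.4,-1,85],"angular": [0,0,-0.012],"gripper": -1},
    {"travel": [2.4,-1,125],"angular": [0,0,-0.012],"gripper": -1},
    {"travel": [2.4,-1,140],"angular": [0,0,-0.012],"gripper": -1},
    {"travel": [2.4,-1,147],"angular": [0,0,-0.012],"gripper": -1},
    {"travel": [2.4,-1,150],"angular": [0,0,-0.012],"gripper": -1},
    {"travel": [2.4,-1,150],"angular": [0,0,-0.012],"gripper": -1},
    {"travel": [2.4,-1,150],"angular": [0,0,-0.012],"gripper": -0.5},
    {"travel": [2.4,-1,150],"angular": [0,0,-0.012],"gripper": -0.5},
    {"travel": [2.4,-1,150],"angular": [0,0,-0.012],"gripper": -0.5}
  ]
}}

```text
t: 19.65
ee_pos: [0.4828, 0.0164, 0.1095]
eef_rot: [[-0.045, 0.999, 0.002], [0.999, 0.045, -0.0], [-0.0, 0.002, -1.0]]
ft_force: [0.2, -0.6, -0.4]
finger_gap: 0.252
```

Request:
{"op": "step_arm", "data": {
  "deltas": [
    {"travel": [0,0,-30],"angular": [0,0,0],"gripper": -0.5},
    {"travel": [0,0,-80],"angular": [0,0,0],"gripper": -0.5},
    {"travel": [0,0,-130],"angular": [0,0,0],"gripper": -0.2},
    {"travel": [0,0,-160],"angular": [0,0,0],"gripper": -0.2},
    {"travel": [0,0,-160],"angular": [0,0,0],"gripper": -0.2}
  ]
}}

```text
t: 20.15
ee_pos: [0.4844, 0.0167, 0.2736]
eef_rot: [[-0.045, 0.999, 0.01], [0.999, 0.045, -0.0], [-0.001, 0.01, -1.0]]
ft_force: [-0.4, -0.2, 1.0]
finger_gap: 0.401
```

```bash
python3 - <<'E'
from h import *
st(); shot('wrist','w10'); go(.372,.272,.26,10)
E
```

```text
t 20.15 p [0.4844 0.0167 0.2736] psi 92.6 tilt [ 0.01 -0.  ] q [ 0.14  0.24 -0.28  2.02  0.09  0.88 -0.14] F [-0.4 -0.2  1. ] gap 0.401
travel [260.3 -99.7  10.4] angular [ 0.005 -0.004  1.441]
```

Request:
{"op": "step_arm", "data": {
  "deltas": [
    {"travel": [26,-10,0],"angular": [0,0,0.145],"gripper": -0.2},
    {"travel": [60,-22,5],"angular": [0,0,0.29],"gripper": -0.2},
    {"travel": [95,-36,10],"angular": [0,0,0.43],"gripper": -0.2},
    {"travel": [130,-50,10],"angular": [0,0,0.58],"gripper": -0.2},
    {"travel": [165,-63,10],"angular": [0,0,0.72],"gripper": -0.2},
    {"travel": [200,-77,10],"angular": [0,0,0.87],"gripper": -0.2},
    {"travel": [235,-90,10],"angular": [0,0,1.01],"gripper": -0.2},
    {"travel": [260,-100,10],"angular": [0,0,1.16],"gripper": -0.2},
    {"travel": [260,-100,10],"angular": [0,0,1.3],"gripper": -0.2},
    {"travel": [260,-100,10],"angular": [0,0,1.44],"gripper": -0.2}
  ]
}}

```text
t: 21.2
ee_pos: [0.3692, 0.2722, 0.257]
eef_rot: [[0.983, 0.182, -0.003], [0.182, -0.983, -0.002], [-0.003, 0.001, -1.0]]
ft_force: [-0.1, -1.1, 0.2]
finger_gap: 0.399
```

Request:
{"op": "step_arm", "data": {
  "deltas": [
    {"travel": [0,0,0],"angular": [0,0,0],"gripper": -0.2},
    {"travel": [0,0,0],"angular": [0,0,0],"gripper": -0.2},
    {"travel": [0,0,0],"angular": [0,0,0],"gripper": -0.2}
  ]
}}

```text
t: 21.5
ee_pos: [0.3705, 0.2714, 0.2581]
eef_rot: [[0.982, 0.187, -0.001], [0.187, -0.982, -0.001], [-0.001, 0.0, -1.0]]
ft_force: [-0.1, -0.8, -0.2]
finger_gap: 0.398
```

```bash
python3 - <<'E'
from h import *
st(); im=shot('wrist','w11'); plates('wrist','elbow_1_grip',EL,[100],im)
a=ld('w10')['image'];b=im['image']; cv2.imwrite('pics/v11.png',np.hstack([cv2.resize(a[:290,150:480],None,fx=1.2,fy=1.2),cv2.resize(b[:290,160:480],None,fx=1.2,fy=1.2)])[:,:,::-1])
E
```

```text
t 21.5 p [0.3705 0.2714 0.2581] psi 10.8 tilt [-0.001 -0.001] q [-0.48  0.22 -0.26  2.08  0.07  0.85 -2.16] F [-0.1 -0.8 -0.2] gap 0.398
elbow_1_grip 0.57 px (558, 123) n 5443 pose [0.4838 0.0103] 2.4 iou 0.965
```

View pics/v11.png

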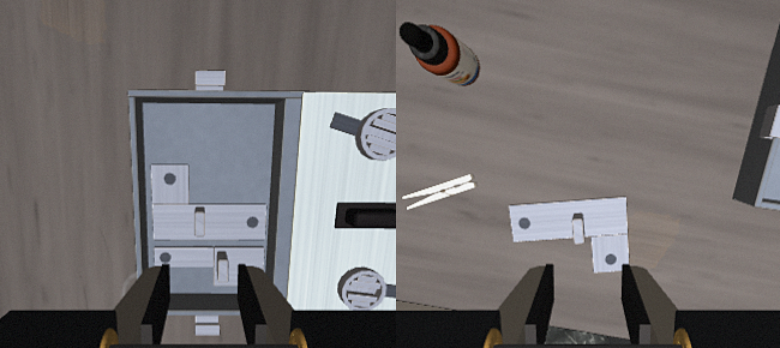

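```bash
python3 - <<'E'
from h import *
im=ld('w11'); p=seedfit(im,EL,(285,186),100)
if p is not None: go(p[0],p[1],.10,np.degrees(p[2])-90)
E
```

```text
n 3812 box 254 353 164 226 pose [0.3636 0.2783] 105.8 iou 0.933
travel [ -5.5  -8.1 158.4] angular [ 0.     0.001 -0.088]
```

```bash
python3 - <<'E'
from h import *
im=ld('w11'); print(onz(im,(310.5,179),.039)); save(im,'w11c.png',(240,150,370,240),5)
p=[.3636,.2783,np.radians(105)]; a=sil(im,EL,p,0); 
c,_=cv2.findContours((a>.5).astype(np.uint8),0,1); o=im['image'].copy(); cv2.drawContours(o,c,-1,(255,0,0),1)
cv2.imwrite('pics/w11c.png',cv2.resize(o[150:240,240:370,::-1],None,fx=5,fy=5))
E
```

```text
[0.37927995 0.28258835 0.039     ]
```

View pics/w11c.png

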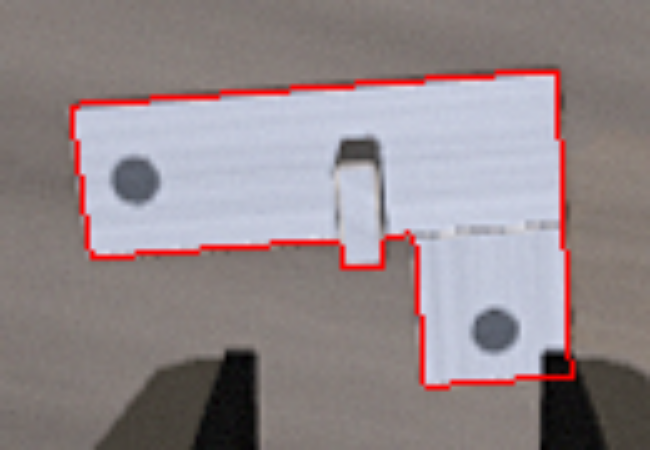

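Request:
{"op": "step_arm", "data": {
  "deltas": [
    {"travel": [-5.5,-8,50],"angular": [0,0,-0.075],"gripper": -0.2},
    {"travel": [-5.5,-8,100],"angular": [0,0,-0.075],"gripper": -0.2},
    {"travel": [-5.5,-8,140],"angular": [0,0,-0.075],"gripper": -0.2},
    {"travel": [-5.5,-8,157],"angular": [0,0,-0.075],"gripper": -0.2},
    {"travel": [-5.5,-8,157],"angular": [0,0,-0.075],"gripper": -0.2},
    {"travel": [-5.5,-8,157],"angular": [0,0,-0.075],"gripper": -1},
    {"travel": [-5.5,-8,157],"angular": [0,0,-0.075],"gripper": -1},
    {"travel": [-5.5,-8,157],"angular": [0,0,-0.075],"gripper": -1},
    {"travel": [-5.5,-8,157],"angular": [0,0,-0.075],"gripper": -1}
  ],
  "squeeze": 40
}}

```text
t: 22.5
ee_pos: [0.3644, 0.2789, 0.1029]
eef_rot: [[0.966, 0.258, 0.002], [0.258, -0.966, 0.001], [0.002, -0.001, -1.0]]
ft_force: [-0.5, -0.0, 5.4]
finger_gap: 0.105
```

```bash
python3 - <<'E'
from h import *
st(); print(tray(10,64)); go(*tray(10,64),.26,92.45)
E
```

```text
t 22.5 p [0.3644 0.2789 0.1029] psi 15.0 tilt [0.002 0.001] q [-0.56  0.5  -0.2   2.17  0.21  0.48 -2.23] F [-0.5 -0.   5.4] gap 0.105
[0.49925502 0.09286897]
travel [  82.6  214.5 -157.1] angular [ 1.000e-03 -3.000e-03 -1.352e+00]
```

Request:
{"op": "step_arm", "data": {
  "deltas": [
    {"travel": [0,0,-40],"angular": [0,0,0],"gripper": -1},
    {"travel": [0,0,-85],"angular": [0,0,0],"gripper": -1},
    {"travel": [0,0,-130],"angular": [0,0,-0.1],"gripper": -1},
    {"travel": [15,40,-157],"angular": [0,0,-0.24],"gripper": -1},
    {"travel": [30,80,-157],"angular": [0,0,-0.38],"gripper": -1},
    {"travel": [45,120,-157],"angular": [0,0,-0.52],"gripper": -1},
    {"travel": [60,160,-157],"angular": [0,0,-0.66],"gripper": -1},
    {"travel": [75,195,-157],"angular": [0,0,-0.8],"gripper": -1},
    {"travel": [83,214,-157],"angular": [0,0,-0.94],"gripper": -1},
    {"travel": [83,214,-157],"angular": [0,0,-1.08],"gripper": -1}
  ]
}}

```text
t: 23.5
ee_pos: [0.5009, 0.0893, 0.2588]
eef_rot: [[0.249, 0.968, 0.001], [0.968, -0.249, -0.001], [-0.001, 0.001, -1.0]]
ft_force: [-0.3, 0.9, -2.0]
finger_gap: 0.101
```

Request:
{"op": "step_arm", "data": {
  "deltas": [
    {"travel": [0,0,0],"angular": [0,0,-0.13],"gripper": -1},
    {"travel": [0,0,0],"angular": [0,0,-0.27],"gripper": -1},
    {"travel": [0,0,0],"angular": [0,0,-0.27],"gripper": -1},
    {"travel": [0,0,0],"angular": [0,0,-0.27],"gripper": -1},
    {"travel": [0,0,0],"angular": [0,0,-0.27],"gripper": -1}
  ]
}}

```text
t: 24.0
ee_pos: [0.4991, 0.0933, 0.2588]
eef_rot: [[-0.016, 1.0, 0.0], [1.0, 0.016, -0.0], [-0.0, 0.0, -1.0]]
ft_force: [0.0, 0.4, -2.3]
finger_gap: 0.104
```

```bash
python3 - <<'E'
from h import *
st(); im=shot('wrist','w12'); go(*tray(10,64),.11,92.45)
a=np.radians(CY); M=np.array([[np.cos(a),np.sin(a)],[-np.sin(a),np.cos(a)]])
g=cv2.cvtColor(im['image'],cv2.COLOR_RGB2GRAY)
m=((im['image'].astype(int)[:,:,2]-im['image'][:,:,0]>4)&(g>165)).astype(np.uint8); m[215:]=0; m[:, :150]=0
c,_=cv2.findContours(m,0,2)
for k in c:
    if cv2.contourArea(k)>1000:
        q=cv2.approxPolyDP(k,3,True)[:,0]; print([(p.tolist(),(M@(onz(im,p,.164)[:2]-C)*1000).round(0).tolist()) for p in q])
E
```

```text
t 24.0 p [0.4991 0.0933 0.2588] psi 90.9 tilt [ 0. -0.] q [ 0.07  0.32 -0.38  1.97  0.15  0.88 -0.37] F [ 0.   0.4 -2.3] gap 0.104
travel [-4.000e-01  1.000e-01  1.488e+02] angular [ 0.     0.    -0.026]
[([518, 151], [136.0, 114.0]), ([386, 154], [54.0, 114.0]), ([384, 195], [53.0, 88.0]), ([391, 195], [58.0, 88.0]), ([392, 199], [59.0, 85.0]), ([216, 198], [-56.0, 89.0]), ([217, 214], [-57.0, 78.0]), ([508, 214], [135.0, 73.0])]
```

Request:
{"op": "step_arm", "data": {
  "deltas": [
    {"travel": [0,0,40],"angular": [0,0,-0.026],"gripper": -1},
    {"travel": [0,0,85],"angular": [0,0,-0.026],"gripper": -1},
    {"travel": [0,0,120],"angular": [0,0,-0.026],"gripper": -1},
    {"travel": [0,0,138],"angular": [0,0,-0.026],"gripper": -1},
    {"travel": [0,0,146],"angular": [0,0,-0.026],"gripper": -1},
    {"travel": [0,0,149.5],"angular": [0,0,-0.026],"gripper": -1},
    {"travel": [0,0,149.5],"angular": [0,0,-0.026],"gripper": -1},
    {"travel": [0,0,149.5],"angular": [0,0,-0.026],"gripper": -0.5},
    {"travel": [0,0,149.5],"angular": [0,0,-0.026],"gripper": -0.5},
    {"travel": [0,0,149.5],"angular": [0,0,-0.026],"gripper": -0.5}
  ]
}}

```text
t: 25.05
ee_pos: [0.4998, 0.0933, 0.11]
eef_rot: [[-0.044, 0.999, 0.002], [0.999, 0.044, 0.0], [0.0, 0.002, -1.0]]
ft_force: [0.1, -0.3, -0.4]
finger_gap: 0.248
```

Request:
{"op": "step_arm", "data": {
  "deltas": [
    {"travel": [0,0,-30],"angular": [0,0,0],"gripper": -0.5},
    {"travel": [0,0,-80],"angular": [0,0,0],"gripper": -0.5},
    {"travel": [-30,0,-130],"angular": [0,0,0],"gripper": -0.2},
    {"travel": [-70,30,-180],"angular": [0,0,0],"gripper": -0.2},
    {"travel": [-100,60,-210],"angular": [0,0,0],"gripper": -0.2},
    {"travel": [-100,60,-210],"angular": [0,0,0],"gripper": -0.2},
    {"travel": [-100,60,-210],"angular": [0,0,0],"gripper": -0.2},
    {"travel": [-100,60,-210],"angular": [0,0,0],"gripper": -0.2}
  ]
}}

```text
t: 25.85
ee_pos: [0.5632, -0.0039, 0.3191]
eef_rot: [[-0.044, 0.999, -0.0], [0.999, 0.044, 0.0], [0.0, -0.0, -1.0]]
ft_force: [0.1, 0.3, -0.5]
finger_gap: 0.399
```

```bash
python3 - <<'E'
from h import *
st(); im=shot('wrist','w13'); a=np.radians(CY); M=np.array([[np.cos(a),np.sin(a)],[-np.sin(a),np.cos(a)]])
for l,P in [('elbow_1_grip',EL),('step_1_grip',SL)]:
  for r in regions_of(l,'wrist')[:4]:
    m=r['region'];ys,xs=np.nonzero(m)
    for y in (2.4,182.4):
        c=onz(im,(xs.mean(),ys.mean()),.013);p,i=fit(im,P,m,[c[0],c[1],np.radians(y)],.006); 
        if i>.5: print(l,round(r['conf'],2),len(xs),'tray',(M@(p[:2]-C)*1000).round(1),(np.degrees(p[2])-CY).round(1),round(i,3))
# predicted-silhouette brightness check
for P,x,y,t in [(SL,13,-61,180),(EL,-10,-12,0),(EL,10,64,180)]:
    s=sil(im,P,[*tray(x,y),np.radians(t+CY)],.006)>.5; g=im['image'].mean(2); print((g[s]>165).mean())
go(.642,.034,.23,2.45)
E
```

```text
t 25.85 p [ 0.5632 -0.0039  0.3191] psi 92.5 tilt [-0.  0.] q [ 0.24  0.33 -0.36  1.78  0.13  1.05 -0.13] F [ 0.1  0.3 -0.5] gap 0.399
elbow_1_grip 0.93 3127 tray [ -7.9 -12.7] 0.0 0.951
elbow_1_grip 0.93 3127 tray [ 11.9 -22.4] 178.3 0.576
0.7474645030425964
0.8645505971087366
0.8447020760312752
travel [33.  81.5 87.9] angular [-0.002  0.002  1.574]
```

```bash
python3 - <<'E'
from h import *
im=ld('w13'); a=np.radians(CY); M=np.array([[np.cos(a),np.sin(a)],[-np.sin(a),np.cos(a)]]); g=im['image'].mean(2)
for P,x,y,t in [(SL,13,-61,180),(EL,-10,-12,0),(EL,10,64,180)]:
    s=sil(im,P,[*tray(x,y),np.radians(t+CY)],.006)>.5; d=cv2.dilate(s.astype(np.uint8),np.ones((13,13)))
    m=((g>168)&(d>0)).astype(np.uint8); m=cv2.morphologyEx(m,cv2.MORPH_CLOSE,np.ones((7,7))); m=cv2.morphologyEx(m,cv2.MORPH_OPEN,np.ones((5,5))); n,L,S,_=cv2.connectedComponentsWithStats(m); m=(L==1+S[1:,4].argmax())
    p,i=fit(im,P,m,[*tray(x,y),np.radians(t+CY)],.006); ys,xs=np.nonzero(s); print('tray',(M@(p[:2]-C)*1000).round(1),(np.degrees(p[2])-CY).round(1),round(i,3),'px',xs.min(),xs.max(),ys.min(),ys.max())
E
```

```text
tray [ 15.2 -60.2] 179.8 0.829 px 228 311 180 210
tray [ -8.3 -12.7] 0.4 0.905 px 222 310 117 173
tray [11.5 63.3] 180.1 0.919 px 219 310 79 140
```

Request:
{"op": "step_arm", "data": {
  "deltas": [
    {"travel": [8,18,20],"angular": [0,0,0.147],"gripper": -0.2},
    {"travel": [16,36,40],"angular": [0,0,0.294],"gripper": -0.2},
    {"travel": [25,55,60],"angular": [0,0,0.44],"gripper": -0.2},
    {"travel": [34,77.5,80],"angular": [0,0,0.588],"gripper": -0.2},
    {"travel": [34,77.5,88],"angular": [0,0,0.735],"gripper": -0.2},
    {"travel": [34,77.5,88],"angular": [0,0,0.88],"gripper": -0.2},
    {"travel": [34,77.5,88],"angular": [0,0,1.03],"gripper": -0.2},
    {"travel": [34,77.5,88],"angular": [0,0,1.175],"gripper": -0.2},
    {"travel": [34,77.5,88],"angular": [0,0,1.32],"gripper": -0.2},
    {"travel": [34,77.5,88],"angular": [0,0,1.47],"gripper": -0.2}
  ]
}}

```text
t: 27.0
ee_pos: [0.6384, 0.0347, 0.23]
eef_rot: [[0.99, 0.14, -0.002], [0.14, -0.99, 0.0], [-0.002, -0.001, -1.0]]
ft_force: [0.3, -0.5, -0.8]
finger_gap: 0.403
```

Request:
{"op": "step_arm", "data": {
  "deltas": [
    {"travel": [0,0,0],"angular": [0,0,0.105],"gripper": -0.2},
    {"travel": [0,0,0],"angular": [0,0,0.105],"gripper": -0.2},
    {"travel": [0,0,0],"angular": [0,0,0.105],"gripper": -0.2},
    {"travel": [0,0,0],"angular": [0,0,0.105],"gripper": -0.2}
  ]
}}

```text
t: 27.4
ee_pos: [0.6391, 0.0339, 0.2308]
eef_rot: [[0.999, 0.042, -0.001], [0.042, -0.999, 0.0], [-0.001, -0.0, -1.0]]
ft_force: [-0.3, -0.5, -0.5]
finger_gap: 0.398
```

```bash
python3 - <<'E'
from h import *
st(); go(.638,.0347,.15,2.45)
E
```

```text
t 27.4 p [0.6391 0.0339 0.2308] psi 2.4 tilt [-0.001  0.   ] q [-0.11  0.53  0.01  1.69 -0.    0.93 -1.63] F [-0.3 -0.5 -0.5] gap 0.398
travel [-1.  -0.8 80.8] angular [-0.     0.001 -0.   ]
```

Request:
{"op": "step_arm", "data": {
  "deltas": [
    {"travel": [-1,-0.8,40],"angular": [0,0,0],"gripper": -0.2},
    {"travel": [-1,-0.8,70],"angular": [0,0,0],"gripper": -0.2},
    {"travel": [-1,-0.8,80],"angular": [0,0,0],"gripper": -0.2},
    {"travel": [-1,-0.8,80],"angular": [0,0,0],"gripper": -0.2},
    {"travel": [-1,-0.8,80],"angular": [0,0,0],"gripper": -1},
    {"travel": [-1,-0.8,80],"angular": [0,0,0],"gripper": -1},
    {"travel": [-1,-0.8,80],"angular": [0,0,0],"gripper": -1},
    {"travel": [-1,-0.8,80],"angular": [0,0,0],"gripper": -1}
  ],
  "squeeze": 25
}}

```text
t: 28.2
ee_pos: [0.6393, 0.0336, 0.1527]
eef_rot: [[0.999, 0.04, 0.003], [0.04, -0.999, -0.0], [0.003, 0.001, -1.0]]
ft_force: [-1.6, -1.6, 4.9]
finger_gap: 0.152
```

Request:
{"op": "step_arm", "data": {
  "deltas": [
    {"travel": [-10,0,0],"angular": [0,0,0],"gripper": -1},
    {"travel": [-30,0,0],"angular": [0,0,0],"gripper": -1},
    {"travel": [-55,0,0],"angular": [0,0,0],"gripper": -1},
    {"travel": [-80,0,0],"angular": [0,0,0],"gripper": -1},
    {"travel": [-105,0,0],"angular": [0,0,0],"gripper": -1},
    {"travel": [-125,0,0],"angular": [0,0,0],"gripper": -1},
    {"travel": [-137,0,0],"angular": [0,0,0],"gripper": -1},
    {"travel": [-143,0,0],"angular": [0,0,0],"gripper": -1},
    {"travel": [-147,0,0],"angular": [0,0,0],"gripper": -1},
    {"travel": [-147,0,0],"angular": [0,0,0],"gripper": -1}
  ]
}}

```text
t: 29.2
ee_pos: [0.4934, 0.0282, 0.1527]
eef_rot: [[0.999, 0.04, 0.007], [0.04, -0.999, 0.0], [0.007, -0.0, -1.0]]
ft_force: [5.2, -1.9, 4.3]
finger_gap: 0.151
```

Request:
{"op": "step_arm", "data": {
  "deltas": [
    {"travel": [-3,0,0],"angular": [0,0,0],"gripper": -1},
    {"travel": [-5,0,0],"angular": [0,0,0],"gripper": -1},
    {"travel": [-5,0,0],"angular": [0,0,0],"gripper": -1}
  ]
}}

```text
t: 29.5
ee_pos: [0.4924, 0.0281, 0.1527]
eef_rot: [[0.999, 0.04, 0.016], [0.04, -0.999, 0.001], [0.016, -0.0, -1.0]]
ft_force: [16.6, -0.9, -10.8]
finger_gap: 0.15
```

Request:
{"op": "step_arm", "data": {
  "deltas": [
    {"travel": [5,0,0],"angular": [0,0,0],"gripper": -1},
    {"travel": [5,0,0],"angular": [0,0,0],"gripper": -0.2},
    {"travel": [5,0,0],"angular": [0,0,0],"gripper": -0.2},
    {"travel": [5,0,0],"angular": [0,0,0],"gripper": -0.2},
    {"travel": [5,0,-50],"angular": [0,0,0],"gripper": -0.2},
    {"travel": [-20,0,-100],"angular": [0,0,0],"gripper": -0.2},
    {"travel": [-50,0,-110],"angular": [0,0,0],"gripper": -0.2},
    {"travel": [-50,0,-110],"angular": [0,0,0],"gripper": -0.2},
    {"travel": [-50,0,-110],"angular": [0,0,0],"gripper": -0.2},
    {"travel": [-50,0,-110],"angular": [0,0,0],"gripper": -0.2}
  ]
}}

```text
t: 30.5
ee_pos: [0.4368, 0.0262, 0.2606]
eef_rot: [[0.999, 0.04, -0.001], [0.04, -0.999, -0.0], [-0.001, 0.0, -1.0]]
ft_force: [-0.0, 0.6, -0.7]
finger_gap: 0.4
```

```bash
cat >> h.py <<'E'
def cams(im,show=True):
    """cam centres (ellipse of disc) and slot angle in case frame, from cover picture"""
    a=np.radians(CY); M=np.array([[np.cos(a),np.sin(a)],[-np.sin(a),np.cos(a)]]); g=cv2.cvtColor(im['image'],cv2.COLOR_RGB2GRAY)
    # rectify plane z=.067 in case frame, 0.25mm/px, x up, y left
    out={}
    N=240; r=.03
    for nm,y0 in (('L',68),('R',-68)):
        c0=tray(0,y0); mx=np.zeros((N,N),np.float32); my=mx.copy()
        for i in range(N):
            for j in range(N):
                X=c0+M.T@np.array([r-2*r*i/N,r-2*r*j/N]); q=proj(im,[*X,.067]); mx[i,j],my[i,j]=q
        out[nm]=cv2.remap(im['image'],mx,my,1)
    return out
E
python3 - <<'E'
from h import *
st(); im=shot('wrist','w14'); o=cams(im)
for l in ['cam_left_slot','cam_right_slot','cover_grip']:
    for r in find_in(l,'wrist')[:2]: print(l,round(r['conf'],2),w(im,r['centre']).round(4))
a=np.radians(CY); M=np.array([[np.cos(a),np.sin(a)],[-np.sin(a),np.cos(a)]])
for y in (280,320,350): print(y,[(e[0],(M@(onz(im,e[0],.055)[:2]-C)*1000).round(1).tolist()) for e in edges(im,(y,20),(y,215))])
cv2.imwrite('pics/v14.png',cv2.resize(np.hstack([o['L'],o['R']]),None,fx=1.5,fy=1.5)[:,:,::-1])
np.save('L.npy',o['L']);np.save('R.npy',o['R'])
for k in 'LR':
    g=cv2.GaussianBlur(cv2.cvtColor(o[k],cv2.COLOR_RGB2GRAY),(5,5),0); c=cv2.HoughCircles(g,cv2.HOUGH_GRADIENT,1,100,param1=80,param2=15,minRadius=76,maxRadius=92); print(k,c, None if c is None else (30-c[0,0,1]/4,30-c[0,0,0]/4))
E
```

```text
t 30.5 p [0.4368 0.0262 0.2606] psi 2.3 tilt [-0.001 -0.   ] q [-0.12  0.17 -0.01  2.14  0.    0.84 -1.67] F [-0.   0.6 -0.7] gap 0.4
cam_left_slot 0.82 [0.4866 0.0992 0.067 ]
cam_right_slot 0.9 [ 0.5012 -0.047   0.0644]
cover_grip 0.93 [0.4998 0.0239 0.0539]
cover_grip 0.23 [0.4864 0.3972 0.0034]
280 [([280.0, 65.5], [67.4, 36.6]), ([280.0, 203.5], [-68.3, 42.0])]
320 [([320.0, 65.5], [67.3, -1.1]), ([320.0, 107.5], [29.5, -1.0]), ([320.0, 115.5], [22.0, -1.0]), ([320.0, 163.5], [-25.5, -0.8]), ([320.0, 168.5], [-30.7, -0.8]), ([320.0, 203.5], [-68.4, -0.7])]
350 [([350.0, 65.5], [67.2, -29.4]), ([350.0, 203.5], [-68.5, -32.8])]
L [[[118.5 120.5  85. ]]] (np.float32(-0.125), np.float32(0.375))
R [[[125.5 122.5  84.2]]] (np.float32(-0.625), np.float32(-1.375))
```

```bash
python3 - <<'E'
from h import *
for k,c in (('L',(118.5,120.5)),('R',(125.5,122.5))):
    g=cv2.cvtColor(np.load(k+'.npy'),cv2.COLOR_RGB2GRAY).astype(np.float32)
    yy,xx=np.mgrid[:240,:240]; dx=(xx-c[0])/4; dy=(yy-c[1])/4; r=np.hypot(dx,dy); th=np.degrees(np.arctan2(dx,-dy)) # clockwise from up
    m=(r>23)&(r<27)&(g<140); print(k,'wing', np.round(np.median(th[m]),1) if m.sum() else None, m.sum(), np.median(g[(r<20)]))
    # fold slot edges: for each angle, rotate and take profile across
    best=[]
    for a in np.arange(-30,60,1.):
        ca,sa=np.cos(np.radians(a)),np.sin(np.radians(a)); u=dx*ca+dy*sa; v=dx*sa-dy*ca  # v along slot
        b=np.abs(v)<15
        pr=[g[b&(np.abs(u-q)<.4)].mean() for q in np.arange(-7,7.1,.5)]; best.append((np.std(pr),a,np.round(pr).astype(int)))
    best.sort(key=lambda t:-t[0]); print([(round(float(x[0]),1),x[1]) for x in best[:4]],best[0][2].tolist())
E
```

```text
L wing -165.4 813 168.0
[(29.1, np.float64(16.0)), (29.0, np.float64(17.0)), (28.5, np.float64(15.0)), (28.4, np.float64(18.0))] [163, 166, 166, 155, 121, 79, 65, 88, 125, 157, 173, 174, 172, 171, 171, 171, 170, 170, 169, 167, 166, 167, 170, 170, 168, 166, 165, 164, 166]
R wing 3.7 823 168.0
[(33.7, np.float64(7.0)), (33.5, np.float64(8.0)), (33.3, np.float64(6.0)), (32.9, np.float64(9.0))] [173, 170, 168, 166, 166, 168, 170, 169, 167, 167, 170, 171, 171, 171, 171, 172, 173, 174, 171, 151, 108, 69, 57, 73, 111, 154, 174, 173, 168]
```

```bash
python3 - <<'E'
from h import *
go(.586,-.294,.30,92)
E
```

```text
travel [136.2 325.9 -39.8] angular [-1.000e-03  1.000e-03 -1.566e+00]
```

Request:
{"op": "step_arm", "data": {
  "deltas": [
    {"travel": [0,0,-40],"angular": [0,0,-0.145],"gripper": -0.2},
    {"travel": [18,43,-40],"angular": [0,0,-0.29],"gripper": -0.2},
    {"travel": [36,86,-40],"angular": [0,0,-0.43],"gripper": -0.2},
    {"travel": [54,129,-40],"angular": [0,0,-0.58],"gripper": -0.2},
    {"travel": [72,172,-40],"angular": [0,0,-0.72],"gripper": -0.2},
    {"travel": [90,215,-40],"angular": [0,0,-0.87],"gripper": -0.2},
    {"travel": [108,258,-40],"angular": [0,0,-1.01],"gripper": -0.2},
    {"travel": [126,301,-40],"angular": [0,0,-1.16],"gripper": -0.2},
    {"travel": [136,326,-40],"angular": [0,0,-1.3],"gripper": -0.2},
    {"travel": [136,326,-40],"angular": [0,0,-1.44],"gripper": -0.2}
  ]
}}

```text
t: 31.7
ee_pos: [0.5856, -0.2996, 0.2992]
eef_rot: [[0.106, 0.994, -0.002], [0.994, -0.106, -0.002], [-0.002, -0.002, -1.0]]
ft_force: [-0.2, 0.7, 0.4]
finger_gap: 0.4
```

Request:
{"op": "step_arm", "data": {
  "deltas": [
    {"travel": [0,0,0],"angular": [0,0,-0.145],"gripper": -0.2},
    {"travel": [0,0,0],"angular": [0,0,-0.29],"gripper": -0.2},
    {"travel": [0,0,0],"angular": [0,0,-0.43],"gripper": -0.2},
    {"travel": [0,0,0],"angular": [0,0,-0.58],"gripper": -0.2},
    {"travel": [0,0,0],"angular": [0,0,-0.72],"gripper": -0.2},
    {"travel": [0,0,0],"angular": [0,0,-0.87],"gripper": -0.2},
    {"travel": [0,0,0],"angular": [0,0,-1.01],"gripper": -0.2},
    {"travel": [0,0,0],"angular": [0,0,-1.16],"gripper": -0.2},
    {"travel": [0,0,0],"angular": [0,0,-1.3],"gripper": -0.2},
    {"travel": [0,0,0],"angular": [0,0,-1.44],"gripper": -0.2}
  ]
}}

```text
t: 32.7
ee_pos: [0.5856, -0.2943, 0.2999]
eef_rot: [[-0.973, 0.229, -0.001], [0.229, 0.973, 0.001], [0.002, 0.001, -1.0]]
ft_force: [0.3, -0.3, 0.6]
finger_gap: 0.397
```

Request:
{"op": "step_arm", "data": {
  "deltas": [
    {"travel": [0,0,0],"angular": [0,0,-0.145],"gripper": -0.2},
    {"travel": [0,0,0],"angular": [0,0,-0.24],"gripper": -0.2},
    {"travel": [0,0,0],"angular": [0,0,-0.24],"gripper": -0.2},
    {"travel": [0,0,0],"angular": [0,0,-0.24],"gripper": -0.2}
  ]
}}

```text
t: 33.1
ee_pos: [0.5855, -0.2944, 0.3003]
eef_rot: [[-1.0, -0.001, -0.001], [-0.001, 1.0, 0.001], [0.001, 0.001, -1.0]]
ft_force: [-1.3, -0.2, -0.5]
finger_gap: 0.406
```

```bash
python3 - <<'E'
from h import *
st(); im=shot('wrist','w15')
for l in ['key_centre','key_holder_hole0']:
    for r in regions_of(l,'wrist')[:3]:
        m=r['region'].astype(np.uint8); c=max(cv2.findContours(m,0,2)[0],key=cv2.contourArea); print(l,round(r['conf'],2),m.sum(),im['image'][m>0].mean(0).round(),cv2.approxPolyDP(c,3,True)[:,0].tolist())
    for r in find_in(l,'wrist')[:3]: p=w(im,r['centre']);print(l,round(r['conf'],2),p.round(4),proj(im,p).round())
E
```

```text
t 33.1 p [ 0.5855 -0.2944  0.3003] psi -180.0 tilt [-0.001  0.001] q [ 0.68  0.52 -0.38  1.57  0.21  1.1   1.83] F [-1.3 -0.2 -0.5] gap 0.406
key_centre 0.94 909 [74. 73. 77.] [[308, 171], [310, 220], [320, 222], [326, 201], [325, 172]]
key_centre 0.83 1196 [ 59. 147.  73.] [[376, 158], [377, 174], [391, 183], [423, 183], [430, 178], [428, 170], [406, 157]]
key_centre 0.79 514 [ 87.  39. 108.] [[377, 227], [376, 234], [391, 252], [407, 258], [401, 240], [384, 227]]
key_centre 0.96 [ 0.6563 -0.2071  0.0529] [388. 237.]
key_centre 0.91 [ 0.5886 -0.2943  0.1158] [319. 199.]
key_centre 0.77 [ 0.564  -0.2025  0.0963] [408. 171.]
key_holder_hole0 0.9 3114 [191. 190. 183.] [[289, 149], [292, 218], [309, 217], [308, 170], [326, 173], [328, 199], [323, 205], [323, 218], [342, 218], [343, 150]]
key_holder_hole0 0.75 [ 0.5833 -0.2944  0.0332] [319. 177.]
```

View pics/w15.png

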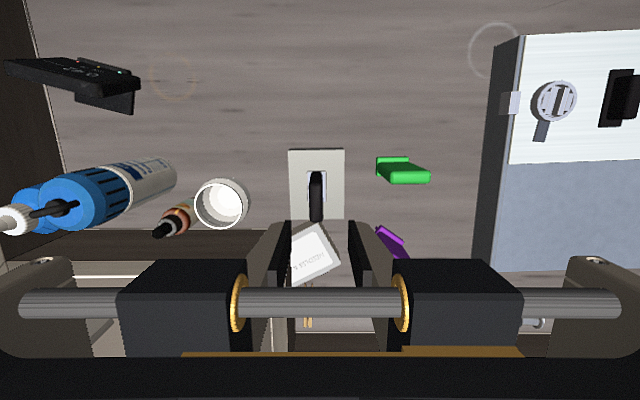

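Black key in its holder at (316,195). Green (403,170) and purple (390,243) are the look-alikes. I measure the block edges and the handle.

```bash
python3 - <<'E'
from h import *
im=ld('w15')
for y in (155,165,185,210): 
    print(y,[(e[0],onz(im,e[0],.034)[:2].round(4).tolist(),onz(im,e[0],.116)[:2].round(4).tolist(),e[1]) for e in edges(im,(282,y),(350,y))])
for x in (298,316,335): print(x,[(e[0],onz(im,e[0],.034)[:2].round(4).tolist(),onz(im,e[0],.116)[:2].round(4).tolist(),e[1]) for e in edges(im,(x,140),(x,250))])
E
```

```text
155 [([287.5, 155.0], [0.5549, -0.3336], [0.5455, -0.3244], 21.0), ([344.5, 155.0], [0.5549, -0.2631], [0.5455, -0.2705], -19.5)]
165 [([287.5, 165.0], [0.5673, -0.334], [0.555, -0.3247], 17.5), ([343.5, 165.0], [0.5673, -0.264], [0.555, -0.2712], -18.0)]
185 [([288.5, 185.0], [0.5929, -0.3334], [0.5746, -0.3243], 13.5), ([308.5, 185.0], [0.5929, -0.308], [0.5746, -0.3048], -43.0), ([322.5, 185.0], [0.5929, -0.2902], [0.5746, -0.2912], 43.0), ([324.5, 185.0], [0.5929, -0.2876], [0.5746, -0.2893], -13.5), ([326.5, 185.0], [0.5929, -0.2851], [0.5746, -0.2873], 8.5), ([343.5, 185.0], [0.5929, -0.2635], [0.5746, -0.2708], -13.5)]
210 [([289.5, 210.0], [0.6262, -0.3331], [0.6, -0.324], 13.5), ([308.5, 210.0], [0.6262, -0.3083], [0.6, -0.3051], -37.0), ([322.5, 210.0], [0.6262, -0.2901], [0.6001, -0.2912], 35.5), ([343.5, 210.0], [0.6262, -0.2628], [0.6001, -0.2703], -15.0)]
298 [([298.0, 147.5], [0.5457, -0.3204], [0.5385, -0.3143], -17.0), ([298.0, 149.5], [0.5482, -0.3205], [0.5404, -0.3144], 34.5), ([298.0, 219.5], [0.6393, -0.3222], [0.61, -0.3157], -14.5), ([298.0, 232.5], [0.6576, -0.3226], [0.624, -0.316], 21.0), ([298.0, 238.5], [0.6662, -0.3228], [0.6306, -0.3161], 8.5)]
316 [([316.0, 147.5], [0.5457, -0.2983], [0.5385, -0.2974], -14.0), ([316.0, 149.5], [0.5482, -0.2983], [0.5404, -0.2974], 33.5), ([316.0, 170.5], [0.5743, -0.2984], [0.5603, -0.2975], -40.5), ([316.0, 222.5], [0.6435, -0.2986], [0.6132, -0.2977], 36.5)]
335 [([335.0, 146.5], [0.5445, -0.275], [0.5376, -0.2796], -14.5), ([335.0, 149.5], [0.5482, -0.2749], [0.5404, -0.2796], 31.5), ([335.0, 218.5], [0.6379, -0.2737], [0.609, -0.2786], -12.5)]
```

Request:
{"op": "step_arm", "data": {
  "deltas": [
    {"travel": [-7.5,-3.6,40],"angular": [0,0,0],"gripper": -0.2},
    {"travel": [-7.5,-3.6,85],"angular": [0,0,0],"gripper": -0.2},
    {"travel": [-7.5,-3.6,125],"angular": [0,0,0],"gripper": -0.2},
    {"travel": [-7.5,-3.6,145],"angular": [0,0,0],"gripper": -0.2},
    {"travel": [-7.5,-3.6,151],"angular": [0,0,0],"gripper": -0.2},
    {"travel": [-7.5,-3.6,151],"angular": [0,0,0],"gripper": -1},
    {"travel": [-7.5,-3.6,151],"angular": [0,0,0],"gripper": -1},
    {"travel": [-7.5,-3.6,151],"angular": [0,0,0],"gripper": -1},
    {"travel": [-7.5,-3.6,151],"angular": [0,0,0],"gripper": -1},
    {"travel": [-7.5,-3.6,151],"angular": [0,0,0],"gripper": -1}
  ],
  "squeeze": 50
}}

```text
t: 34.35
ee_pos: [0.594, -0.2981, 0.1521]
eef_rot: [[-1.0, -0.003, 0.003], [-0.003, 1.0, -0.001], [-0.003, -0.001, -1.0]]
ft_force: [-0.1, 0.2, 6.5]
finger_gap: 0.151
```

Request:
{"op": "step_arm", "data": {
  "deltas": [
    {"travel": [0,0,-15],"angular": [0,0,0],"gripper": -1},
    {"travel": [0,0,-40],"angular": [0,0,0],"gripper": -1},
    {"travel": [0,0,-80],"angular": [0,0,0],"gripper": -1},
    {"travel": [0,0,-110],"angular": [0,0,0],"gripper": -1},
    {"travel": [0,0,-110],"angular": [0,0,0],"gripper": -1},
    {"travel": [0,0,-110],"angular": [0,0,0],"gripper": -1}
  ]
}}

```text
t: 34.95
ee_pos: [0.5929, -0.2979, 0.2612]
eef_rot: [[-1.0, -0.003, 0.001], [-0.003, 1.0, -0.001], [-0.001, -0.001, -1.0]]
ft_force: [-0.8, 0.5, -0.9]
finger_gap: 0.149
```

```bash
python3 - <<'E'
from h import *
st(); L=tray(-.4,68.5);R=tray(-.4,-69.2);print(L,R)
go(*R,.26,180-4); go(*L,.26,180-13.5)
E
```

```text
t 34.95 p [ 0.5929 -0.2979  0.2612] psi -179.8 tilt [ 0.001 -0.001] q [ 0.67  0.57 -0.37  1.58  0.23  1.03  1.81] F [-0.8  0.5 -0.9] gap 0.149
[0.48867216 0.09692029] [ 0.4945585  -0.04065384]
travel [ 97.5 257.5   0.8] angular [-0.001  0.001  0.073]
travel [103.  395.1   0.7] angular [-0.001  0.001  0.239]
```

Request:
{"op": "step_arm", "data": {
  "deltas": [
    {"travel": [0,0,-45],"angular": [0,0,0],"gripper": -1},
    {"travel": [10,30,-50],"angular": [0,0,0],"gripper": -1},
    {"travel": [25,65,-50],"angular": [0,0,0.02],"gripper": -1},
    {"travel": [40,105,-50],"angular": [0,0,0.04],"gripper": -1},
    {"travel": [55,145,-50],"angular": [0,0,0.06],"gripper": -1},
    {"travel": [70,185,-50],"angular": [0,0,0.073],"gripper": -1},
    {"travel": [85,225,-40],"angular": [0,0,0.073],"gripper": -1},
    {"travel": [97.5,257.5,-10],"angular": [0,0,0.073],"gripper": -1},
    {"travel": [97.5,257.5,20],"angular": [0,0,0.073],"gripper": -1},
    {"travel": [97.5,257.5,30],"angular": [0,0,0.073],"gripper": -1}
  ]
}}

```text
t: 35.95
ee_pos: [0.4921, -0.0398, 0.2268]
eef_rot: [[-0.998, 0.067, -0.007], [0.067, 0.998, 0.001], [0.007, 0.0, -1.0]]
ft_force: [0.4, -0.2, -0.8]
finger_gap: 0.149
```

Request:
{"op": "step_arm", "data": {
  "deltas": [
    {"travel": [0,0,0],"angular": [0,0,0],"gripper": -1},
    {"travel": [0,0,0],"angular": [0,0,0],"gripper": -1},
    {"travel": [0,0,0],"angular": [0,0,0],"gripper": -1}
  ]
}}

```text
t: 36.25
ee_pos: [0.4956, -0.0413, 0.2311]
eef_rot: [[-0.997, 0.071, 0.002], [0.071, 0.997, -0.0], [-0.002, -0.0, -1.0]]
ft_force: [0.6, -0.2, -1.0]
finger_gap: 0.148
```

```bash
python3 - <<'E'
from h import *
st(); im=shot('wrist','w16'); go(*tray(-.4,-69.2),.202,176)
s=sense();R=np.array(s['eef_rot']);
for q in [(.013,0,.142),(-.013,0,.142),(.013,0,.118),(.020,0,.118)]: print(proj(im,s['ee_pos']+R@np.array(q)).round(1))
print([e for e in edges(im,(322,120),(322,260))])
for l in ['cam_right_slot','key_tip']:
    for r in find_in(l,'wrist')[:3]: p=w(im,r['centre']);print(l,round(r['conf'],2),p.round(4),proj(im,p).round())
for r in regions_of('cam_right_slot','wrist')[:1]: ys,xs=np.nonzero(r['region']); print(xs.min(),xs.max(),ys.min(),ys.max())
E
```

```text
t 36.25 p [ 0.4956 -0.0413  0.2311] psi 175.9 tilt [ 0.002 -0.   ] q [ 0.41  0.35 -0.47  2.01  0.22  0.82  1.32] F [ 0.6 -0.2 -1. ] gap 0.148
travel [ 1.   0.5 29.1] angular [-0.     0.002 -0.001]
[319.4 193.6]
[319.4 223.3]
[319.4 201.6]
[319.4 192.5]
[([322.0, 121.5], 19.0), ([322.0, 175.5], -30.0), ([322.0, 177.5], 21.0), ([322.0, 192.5], -15.5), ([322.0, 195.5], -18.0)]
cam_right_slot 0.74 [ 0.485  -0.0453  0.0667] [314. 190.]
key_tip 0.69 [ 0.5623 -0.2006  0.0544] [169. 271.]
297 341 177 210
```

Request:
{"op": "step_arm", "data": {
  "deltas": [
    {"travel": [1,0.5,10],"angular": [0,0,0],"gripper": -1},
    {"travel": [1,0.5,17],"angular": [0,0,0],"gripper": -1},
    {"travel": [1,0.5,21],"angular": [0,0,0],"gripper": -1},
    {"travel": [1,0.5,24],"angular": [0,0,0],"gripper": -1},
    {"travel": [1,0.5,27],"angular": [0,0,0],"gripper": -1},
    {"travel": [1,0.5,28.5],"angular": [0,0,0],"gripper": -1},
    {"travel": [1,0.5,28.5],"angular": [0,0,0],"gripper": -1}
  ]
}}

```text
t: 37.15
ee_pos: [0.4937, -0.04, 0.2015]
eef_rot: [[-0.998, 0.07, -0.0], [0.07, 0.998, -0.0], [0.0, -0.0, -1.0]]
ft_force: [-0.7, 0.0, -2.0]
finger_gap: 0.151
```

Request:
{"op": "step_arm", "data": {
  "deltas": [
    {"travel": [0,0,0],"angular": [0,0,0.12],"gripper": -1},
    {"travel": [0,0,0],"angular": [0,0,0.25],"gripper": -1},
    {"travel": [0,0,0],"angular": [0,0,0.38],"gripper": -1},
    {"travel": [0,0,0],"angular": [0,0,0.51],"gripper": -1},
    {"travel": [0,0,0],"angular": [0,0,0.64],"gripper": -1},
    {"travel": [0,0,0],"angular": [0,0,0.77],"gripper": -1},
    {"travel": [0,0,0],"angular": [0,0,0.9],"gripper": -1},
    {"travel": [0,0,0],"angular": [0,0,1.03],"gripper": -1},
    {"travel": [0,0,0],"angular": [0,0,1.16],"gripper": -1},
    {"travel": [0,0,0],"angular": [0,0,1.29],"gripper": -1}
  ]
}}

```text
t: 38.15
ee_pos: [0.4932, -0.0412, 0.2016]
eef_rot: [[-0.204, 0.979, -0.001], [0.979, 0.204, -0.002], [-0.001, -0.002, -1.0]]
ft_force: [-1.4, -3.0, -1.9]
finger_gap: 0.149
```

```bash
python3 - <<'E'
from h import *
s=st(); print(np.round(s['wrist_torque'],3)); go(*tray(-.4,-69.2),.2015,80)
E
```

```text
t 38.15 p [ 0.4932 -0.0412  0.2016] psi 101.8 tilt [-0.001 -0.002] q [ 0.16  0.36 -0.17  2.05  0.09  0.74  0.14] F [-1.4 -3.  -1.9] gap 0.149
[-0.933  0.22   0.094]
travel [0.2 1.4 0.1] angular [-0.001  0.002  0.38 ]
```

Request:
{"op": "step_arm", "data": {
  "deltas": [
    {"travel": [0,1,0],"angular": [0,0,0.1],"gripper": -1},
    {"travel": [0,1,0],"angular": [0,0,0.2],"gripper": -1},
    {"travel": [0,1,0],"angular": [0,0,0.28],"gripper": -1},
    {"travel": [0,1,0],"angular": [0,0,0.28],"gripper": -1}
  ]
}}

```text
t: 38.55
ee_pos: [0.494, -0.0403, 0.2015]
eef_rot: [[0.069, 0.998, -0.002], [0.998, -0.069, -0.001], [-0.001, -0.002, -1.0]]
ft_force: [-2.6, -1.6, -1.6]
finger_gap: 0.153
```

```bash
python3 - <<'E'
from h import *
s=st(); print(np.round(s['wrist_torque'],3))
E
```

```text
t 38.55 p [ 0.494  -0.0403  0.2015] psi 86.0 tilt [-0.002 -0.001] q [ 0.1   0.36 -0.11  2.05  0.06  0.74 -0.11] F [-2.6 -1.6 -1.6] gap 0.153
[-0.459  0.544  0.017]
```

Request:
{"op": "step_arm", "data": {
  "deltas": [
    {"travel": [0,0,0],"angular": [0,0,0.06],"gripper": -1},
    {"travel": [0,0,0],"angular": [0,0,0.12],"gripper": -1},
    {"travel": [0,0,0],"angular": [0,0,0.12],"gripper": -1}
  ]
}}

```text
t: 38.85
ee_pos: [0.4941, -0.0402, 0.2015]
eef_rot: [[0.186, 0.983, -0.002], [0.983, -0.186, -0.001], [-0.001, -0.001, -1.0]]
ft_force: [-1.8, -3.4, -1.5]
finger_gap: 0.151
```

```bash
python3 - <<'E'
from h import *
s=st(); print(np.round(s['wrist_torque'],3))
E
```

```text
t 38.85 p [ 0.4941 -0.0402  0.2015] psi 79.3 tilt [-0.002 -0.001] q [ 0.08  0.36 -0.08  2.05  0.04  0.74 -0.21] F [-1.8 -3.4 -1.5] gap 0.151
[-0.846  0.704  0.221]
```

Request:
{"op": "step_arm", "data": {
  "deltas": [
    {"travel": [0,0,0],"angular": [0,0,0.05],"gripper": -1},
    {"travel": [0,0,0],"angular": [0,0,0.08],"gripper": -1},
    {"travel": [0,0,0],"angular": [0,0,0.08],"gripper": -1}
  ]
}}

```text
t: 39.15
ee_pos: [0.4944, -0.04, 0.2015]
eef_rot: [[0.263, 0.965, -0.001], [0.965, -0.263, -0.001], [-0.001, -0.001, -1.0]]
ft_force: [-1.8, -3.3, -2.2]
finger_gap: 0.152
```

```bash
python3 - <<'E'
from h import *
s=st(); print(np.round(s['wrist_torque'],3))
E
```

```text
t 39.15 p [ 0.4944 -0.04    0.2015] psi 74.8 tilt [-0.001 -0.001] q [ 0.07  0.35 -0.07  2.05  0.04  0.73 -0.29] F [-1.8 -3.3 -2.2] gap 0.152
[-0.975  0.638  0.769]
```

Request:
{"op": "step_arm", "data": {
  "deltas": [
    {"travel": [0,0,0],"angular": [0,0,-0.14],"gripper": -1},
    {"travel": [0,0,0],"angular": [0,0,-0.24],"gripper": -1},
    {"travel": [0,0,0],"angular": [0,0,-0.24],"gripper": -1},
    {"travel": [0,0,-20],"angular": [0,0,-0.24],"gripper": -1},
    {"travel": [0,0,-50],"angular": [0,0,-0.24],"gripper": -1},
    {"travel": [0,0,-50],"angular": [0,0,-0.24],"gripper": -1}
  ]
}}

```text
t: 39.75
ee_pos: [0.4974, -0.0389, 0.2553]
eef_rot: [[0.031, 0.999, 0.009], [1.0, -0.031, 0.001], [0.002, 0.009, -1.0]]
ft_force: [0.1, 0.5, -0.1]
finger_gap: 0.15
```

```bash
python3 - <<'E'
from h import *
st(); go(*tray(-.4,68.5),.25,166.5)
E
```

```text
t 39.75 p [ 0.4974 -0.0389  0.2553] psi 88.2 tilt [0.009 0.001] q [ 0.12  0.28 -0.12  2.01  0.04  0.85 -0.06] F [ 0.1  0.5 -0.1] gap 0.15
travel [135.5 -13.    5.4] angular [ 0.008  0.005 -1.366]
```

Request:
{"op": "step_arm", "data": {
  "deltas": [
    {"travel": [30,-3,0],"angular": [0,0,-0.14],"gripper": -1},
    {"travel": [60,-6,0],"angular": [0,0,-0.28],"gripper": -1},
    {"travel": [90,-9,0],"angular": [0,0,-0.42],"gripper": -1},
    {"travel": [120,-12,0],"angular": [0,0,-0.56],"gripper": -1},
    {"travel": [135,-13,0],"angular": [0,0,-0.7],"gripper": -1},
    {"travel": [135,-13,0],"angular": [0,0,-0.84],"gripper": -1},
    {"travel": [135,-13,0],"angular": [0,0,-0.98],"gripper": -1},
    {"travel": [135,-13,0],"angular": [0,0,-1.12],"gripper": -1},
    {"travel": [135,-13,0],"angular": [0,0,-1.26],"gripper": -1},
    {"travel": [135,-13,0],"angular": [0,0,-1.366],"gripper": -1}
  ]
}}

```text
t: 40.75
ee_pos: [0.4856, 0.0964, 0.2512]
eef_rot: [[-0.974, 0.228, -0.0], [0.228, 0.974, 0.002], [0.0, 0.002, -1.0]]
ft_force: [0.5, -0.9, -1.6]
finger_gap: 0.151
```

Request:
{"op": "step_arm", "data": {
  "deltas": [
    {"travel": [0,0,0],"angular": [0,0,0],"gripper": -1},
    {"travel": [0,0,0],"angular": [0,0,0],"gripper": -1},
    {"travel": [0,0,0],"angular": [0,0,0],"gripper": -1}
  ]
}}

```text
t: 41.05
ee_pos: [0.4856, 0.0957, 0.2515]
eef_rot: [[-0.972, 0.234, -0.0], [0.234, 0.972, 0.0], [0.0, 0.0, -1.0]]
ft_force: [-0.3, 0.4, -1.0]
finger_gap: 0.151
```

```bash
python3 - <<'E'
from h import *
st(); im=shot('wrist','w17'); go(*tray(-.4,68.5),.202,166.5)
o=cams(im); np.save('R2.npy',o['R'])
def ang(o,k,c,ok):
    g=cv2.cvtColor(o,cv2.COLOR_RGB2GRAY).astype(np.float32); yy,xx=np.mgrid[:240,:240]; dx=(xx-c[0])/4; dy=(yy-c[1])/4; r=np.hypot(dx,dy); th=np.degrees(np.arctan2(dx,-dy))
    m=(r>23)&(r<27)&(g<140); print(k,'wing',np.median(th[m]) if m.sum() else None,m.sum())
    b=[]
    for a in np.arange(-30,150,1.):
        ca,sa=np.cos(np.radians(a)),np.sin(np.radians(a)); u=dx*ca+dy*sa; v=dx*sa-dy*ca; q=np.abs(v)<15
        b.append((np.std([g[q&(np.abs(u-t)<.4)].mean() for t in np.arange(-7,7.1,.5)]),a))
    b.sort(reverse=True); print(k,[(round(float(x),1),y) for x,y in b[:3]])
ang(o['R'],'R',(122,121),0); ang(o['L'],'L',(118.5,120.5),0)
s=sense();R=np.array(s['eef_rot']); P=lambda q:proj(im,s['ee_pos']+R@np.array(q)).round(1)
print('handle top front corners', P((.021,.007,.036)),P((.021,-.007,.036)),'bottom',P((.021,.007,.108)),P((.021,-.007,.108)),'collar',P((.02,.012,.108)),P((.02,-.012,.108)),'tip',P((.013,.002,.142)),P((.013,-.002,.142)))
for y in (200,210,220,240): print(y,edges(im,(285,y),(355,y)))
E
```

```text
t 41.05 p [0.4856 0.0957 0.2515] psi 166.5 tilt [-0.  0.] q [ 0.11  0.31 -0.44  2.    0.17  0.86  0.91] F [-0.3  0.4 -1. ] gap 0.151
travel [-2.7  1.8 49.6] angular [ 0. -0.  0.]
R wing 86.03534527714389 1393
R [(27.4, np.float64(92.0)), (27.4, np.float64(91.0)), (27.1, np.float64(93.0))]
L wing 4.642824138394453 2702
L [(43.7, np.float64(146.0)), (43.6, np.float64(145.0)), (43.5, np.float64(147.0))]
handle top front corners [334.7 235. ] [303.6 235. ] bottom [329.2 194.7] [309.2 194.7] collar [336.3 196.1] [302.  196.1] tip [321.6 193.7] [316.8 193.7]
200 [([301.5, 200.0], -18.0), ([309.5, 200.0], -40.0), ([328.5, 200.0], 33.0), ([334.5, 200.0], -9.5), ([337.5, 200.0], -9.5), ([339.5, 200.0], 17.5), ([343.5, 200.0], 11.0)]
210 [([302.5, 210.0], -16.5), ([307.5, 210.0], -37.5), ([330.5, 210.0], 37.0), ([334.5, 210.0], -10.5), ([336.5, 210.0], 11.0), ([339.5, 210.0], 8.5)]
220 [([302.5, 220.0], -42.5), ([306.5, 220.0], -14.0), ([331.5, 220.0], 13.0), ([336.5, 220.0], 35.0)]
240 [([299.5, 240.0], -10.5), ([339.5, 240.0], 11.5)]
```

Request:
{"op": "step_arm", "data": {
  "deltas": [
    {"travel": [-2.7,1.8,20],"angular": [0,0,0],"gripper": -1},
    {"travel": [-2.7,1.8,33],"angular": [0,0,0],"gripper": -1},
    {"travel": [-2.7,1.8,39],"angular": [0,0,0],"gripper": -1},
    {"travel": [-2.7,1.8,43],"angular": [0,0,0],"gripper": -1},
    {"travel": [-2.7,1.8,46],"angular": [0,0,0],"gripper": -1},
    {"travel": [-2.7,1.8,49],"angular": [0,0,0],"gripper": -1},
    {"travel": [-2.7,1.8,49],"angular": [0,0,0],"gripper": -1}
  ]
}}

```text
t: 41.8
ee_pos: [0.4887, 0.0966, 0.2026]
eef_rot: [[-0.973, 0.232, -0.0], [0.232, 0.973, -0.0], [0.0, -0.0, -1.0]]
ft_force: [0.7, -0.0, -0.9]
finger_gap: 0.153
```

Request:
{"op": "step_arm", "data": {
  "deltas": [
    {"travel": [0,0,1],"angular": [0,0,0.12],"gripper": -1},
    {"travel": [0,0,1],"angular": [0,0,0.25],"gripper": -1},
    {"travel": [0,0,1],"angular": [0,0,0.38],"gripper": -1},
    {"travel": [0,0,1],"angular": [0,0,0.51],"gripper": -1},
    {"travel": [0,0,1],"angular": [0,0,0.64],"gripper": -1},
    {"travel": [0,0,1],"angular": [0,0,0.77],"gripper": -1},
    {"travel": [0,0,1],"angular": [0,0,0.9],"gripper": -1},
    {"travel": [0,0,1],"angular": [0,0,1.03],"gripper": -1},
    {"travel": [0,0,1],"angular": [0,0,1.16],"gripper": -1},
    {"travel": [0,0,1],"angular": [0,0,1.29],"gripper": -1}
  ]
}}

```text
t: 42.8
ee_pos: [0.489, 0.0974, 0.2021]
eef_rot: [[-0.042, 0.999, 0.001], [0.999, 0.042, 0.001], [0.001, 0.001, -1.0]]
ft_force: [-0.0, 1.6, -2.0]
finger_gap: 0.15
```

Request:
{"op": "step_arm", "data": {
  "deltas": [
    {"travel": [0,0,0],"angular": [0,0,0.1],"gripper": -1},
    {"travel": [0,0,0],"angular": [0,0,0.18],"gripper": -1},
    {"travel": [0,0,0],"angular": [0,0,0.24],"gripper": -1},
    {"travel": [0,0,0],"angular": [0,0,0.24],"gripper": -1}
  ]
}}

```text
t: 43.2
ee_pos: [0.4889, 0.0975, 0.2021]
eef_rot: [[0.19, 0.982, 0.001], [0.982, -0.19, 0.001], [0.001, 0.001, -1.0]]
ft_force: [-0.3, 2.0, -1.0]
finger_gap: 0.151
```

```bash
python3 - <<'E'
from h import *
s=st(); print(np.round(s['wrist_torque'],3)); go(*tray(-.4,68.5),.2,76)
E
```

```text
t 43.2 p [0.4889 0.0975 0.2021] psi 79.0 tilt [0.001 0.001] q [-0.2   0.36 -0.08  2.05  0.04  0.74 -0.49] F [-0.3  2.  -1. ] gap 0.151
[ 0.576 -0.133  0.321]
travel [-0.7 -0.1  2.1] angular [ 0.001 -0.001  0.053]
```

Request:
{"op": "step_arm", "data": {
  "deltas": [
    {"travel": [0,0,0],"angular": [0,0,0.05],"gripper": -1},
    {"travel": [0,0,0],"angular": [0,0,0.08],"gripper": -1},
    {"travel": [0,0,0],"angular": [0,0,0.08],"gripper": -1},
    {"travel": [0,0,0],"angular": [0,0,-0.06],"gripper": -1},
    {"travel": [0,0,0],"angular": [0,0,-0.16],"gripper": -1},
    {"travel": [0,0,0],"angular": [0,0,-0.16],"gripper": -1},
    {"travel": [0,0,-20],"angular": [0,0,-0.16],"gripper": -1},
    {"travel": [0,0,-60],"angular": [0,0,-0.16],"gripper": -1},
    {"travel": [0,0,-95],"angular": [0,0,-0.16],"gripper": -1},
    {"travel": [0,0,-95],"angular": [0,0,-0.16],"gripper": -1}
  ]
}}

```text
t: 44.2
ee_pos: [0.491, 0.0966, 0.3012]
eef_rot: [[0.037, 0.999, 0.009], [0.999, -0.037, 0.002], [0.002, 0.009, -1.0]]
ft_force: [0.7, -0.5, -0.5]
finger_gap: 0.149
```

```bash
python3 - <<'E'
from h import *
st(); go(.593,-.298,.30,179.8)
E
```

```text
t 44.2 p [0.491  0.0966 0.3012] psi 87.9 tilt [0.009 0.002] q [-0.16  0.22 -0.12  1.96  0.03  0.95 -0.33] F [ 0.7 -0.5 -0.5] gap 0.149
travel [-390.6  116.4    1.4] angular [ 0.008  0.005 -1.604]
```

Request:
{"op": "step_arm", "data": {
  "deltas": [
    {"travel": [-40,12,0],"angular": [0,0,-0.145],"gripper": -1},
    {"travel": [-80,24,0],"angular": [0,0,-0.29],"gripper": -1},
    {"travel": [-120,36,0],"angular": [0,0,-0.43],"gripper": -1},
    {"travel": [-160,48,0],"angular": [0,0,-0.58],"gripper": -1},
    {"travel": [-200,60,0],"angular": [0,0,-0.72],"gripper": -1},
    {"travel": [-240,72,0],"angular": [0,0,-0.87],"gripper": -1},
    {"travel": [-280,84,0],"angular": [0,0,-1.01],"gripper": -1},
    {"travel": [-320,96,0],"angular": [0,0,-1.16],"gripper": -1},
    {"travel": [-360,107,0],"angular": [0,0,-1.3],"gripper": -1},
    {"travel": [-390,116,0],"angular": [0,0,-1.44],"gripper": -1}
  ]
}}

```text
t: 45.2
ee_pos: [0.5909, -0.3006, 0.2951]
eef_rot: [[-0.987, 0.163, -0.002], [0.163, 0.987, -0.0], [0.002, -0.001, -1.0]]
ft_force: [0.8, -0.1, -0.2]
finger_gap: 0.151
```

Request:
{"op": "step_arm", "data": {
  "deltas": [
    {"travel": [0,0,0],"angular": [0,0,-0.12],"gripper": -1},
    {"travel": [0,0,0],"angular": [0,0,-0.16],"gripper": -1},
    {"travel": [0,0,0],"angular": [0,0,-0.16],"gripper": -1},
    {"travel": [0,0,0],"angular": [0,0,-0.16],"gripper": -1},
    {"travel": [0,0,0],"angular": [0,0,-0.16],"gripper": -1}
  ]
}}

```text
t: 45.7
ee_pos: [0.5916, -0.2968, 0.2963]
eef_rot: [[-1.0, 0.005, -0.001], [0.005, 1.0, 0.0], [0.001, 0.0, -1.0]]
ft_force: [0.3, 0.7, -1.5]
finger_gap: 0.15
```

```bash
python3 - <<'E'
from h import *
st(); im=shot('wrist','w18'); go(.5935,-.298,.21,179.8)
for x in (297,337): print(x,[(e[0],onz(im,e[0],.034)[:2].round(4).tolist(),e[1]) for e in edges(im,(x,135),(x,215))])
for y in (160,175): print(y,[(e[0],onz(im,e[0],.034)[:2].round(4).tolist(),e[1]) for e in edges(im,(275,y),(360,y))])
E
```

```text
t 45.7 p [ 0.5916 -0.2968  0.2963] psi 179.7 tilt [-0.001  0.   ] q [ 0.55  0.51 -0.2   1.57  0.11  1.08  1.9 ] F [ 0.3  0.7 -1.5] gap 0.15
travel [-1.9 -1.3 86.5] angular [-0.    -0.    -0.001]
297 [([297.0, 142.5], [0.5454, -0.3235], -13.0), ([297.0, 145.5], [0.549, -0.3236], 31.0)]
337 [([337.0, 142.5], [0.5457, -0.2752], -10.0), ([337.0, 144.5], [0.5481, -0.2752], 30.5)]
160 [([289.5, 160.0], [0.5665, -0.3333], 21.0), ([346.5, 160.0], [0.5669, -0.2633], -23.0)]
175 [([290.5, 175.0], [0.5852, -0.3327], 14.0), ([313.5, 175.0], [0.5854, -0.304], -17.5), ([315.5, 175.0], [0.5854, -0.3015], 19.0), ([320.5, 175.0], [0.5854, -0.2953], -9.0), ([323.5, 175.0], [0.5854, -0.2916], 9.0), ([346.5, 175.0], [0.5856, -0.2629], -17.5)]
```

Request:
{"op": "step_arm", "data": {
  "deltas": [
    {"travel": [-1.9,-1.3,45],"angular": [0,0,0],"gripper": -1},
    {"travel": [-1.9,-1.3,85],"angular": [0,0,0],"gripper": -1},
    {"travel": [-1.9,-1.3,105],"angular": [0,0,0],"gripper": -1},
    {"travel": [-1.9,-1.3,105],"angular": [0,0,0],"gripper": -1},
    {"travel": [-1.9,-1.3,105],"angular": [0,0,0],"gripper": -1}
  ]
}}

```text
t: 46.25
ee_pos: [0.5942, -0.2982, 0.1923]
eef_rot: [[-1.0, 0.004, 0.001], [0.004, 1.0, -0.0], [-0.001, -0.0, -1.0]]
ft_force: [-0.2, -1.3, -0.2]
finger_gap: 0.15
```

```bash
python3 - <<'E'
from h import *
st(); go(.5935,-.298,.1515,179.8)
E
```

```text
t 46.25 p [ 0.5942 -0.2982  0.1923] psi 179.8 tilt [ 0.001 -0.   ] q [ 0.54  0.62 -0.18  1.64  0.14  0.9   1.88] F [-0.2 -1.3 -0.2] gap 0.15
travel [ 0.7  0.2 40.8] angular [-0.     0.001 -0.   ]
```

Request:
{"op": "step_arm", "data": {
  "deltas": [
    {"travel": [0.5,0.2,12],"angular": [0,0,0],"gripper": -1},
    {"travel": [0.5,0.2,18],"angular": [0,0,0],"gripper": -1},
    {"travel": [0.5,0.2,24],"angular": [0,0,0],"gripper": -1},
    {"travel": [0.5,0.2,30],"angular": [0,0,0],"gripper": -1},
    {"travel": [0.5,0.2,36],"angular": [0,0,0],"gripper": -1},
    {"travel": [0.5,0.2,40],"angular": [0,0,0],"gripper": -1},
    {"travel": [0.5,0.2,41],"angular": [0,0,0],"gripper": -1},
    {"travel": [0.5,0.2,41],"angular": [0,0,0],"gripper": -1}
  ]
}}

```text
t: 47.05
ee_pos: [0.5932, -0.2981, 0.1521]
eef_rot: [[-1.0, 0.004, -0.0], [0.004, 1.0, -0.0], [0.0, -0.0, -1.0]]
ft_force: [-4.4, 1.4, 8.6]
finger_gap: 0.147
```

Request:
{"op": "step_arm", "data": {
  "deltas": [
    {"travel": [0,0,0],"angular": [0,0,0],"gripper": -0.4},
    {"travel": [0,0,0],"angular": [0,0,0],"gripper": -0.3},
    {"travel": [0,0,0],"angular": [0,0,0],"gripper": -0.3},
    {"travel": [0,0,0],"angular": [0,0,0],"gripper": -0.3},
    {"travel": [0,0,-30],"angular": [0,0,0],"gripper": -0.3},
    {"travel": [0,0,-70],"angular": [0,0,0],"gripper": -0.3},
    {"travel": [0,0,-120],"angular": [0,0,0],"gripper": -0.3},
    {"travel": [0,0,-150],"angular": [0,0,0],"gripper": -0.3},
    {"travel": [0,0,-150],"angular": [0,0,0],"gripper": -0.3},
    {"travel": [0,0,-150],"angular": [0,0,0],"gripper": -0.3}
  ]
}}

```text
t: 48.05
ee_pos: [0.5932, -0.2981, 0.301]
eef_rot: [[-1.0, 0.004, 0.001], [0.004, 1.0, -0.001], [-0.001, -0.001, -1.0]]
ft_force: [0.1, 0.9, -1.8]
finger_gap: 0.35
```

```bash
python3 - <<'E'
from h import *
st(); im=shot('wrist','w19')
for y in (185,210): print(y,[(e[0],onz(im,e[0],.116)[:2].round(4).tolist()) for e in edges(im,(295,y),(340,y))])
print([(e[0],onz(im,e[0],.116)[:2].round(4).tolist(),onz(im,e[0],.034)[:2].round(4).tolist()) for e in edges(im,(316,140),(316,250))])
for r in find_in('key_centre','wrist')[:3]: print(r['conf'],w(im,r['centre']).round(4))
go(.45,-.15,.36,179.8)
E
```

```text
t 48.05 p [ 0.5932 -0.2981  0.301 ] psi 179.8 tilt [ 0.001 -0.001] q [ 0.56  0.5  -0.2   1.56  0.11  1.09  1.9 ] F [ 0.1  0.9 -1.8] gap 0.35
185 [([310.5, 185.0], [0.5827, -0.3068]), ([312.5, 185.0], [0.5827, -0.3049]), ([326.5, 185.0], [0.5827, -0.2912])]
210 [([312.5, 210.0], [0.6082, -0.3051]), ([326.5, 210.0], [0.6083, -0.2912])]
[([316.0, 140.5], [0.54, -0.3011], [0.5454, -0.3021]), ([316.0, 142.5], [0.5419, -0.3012], [0.5478, -0.3022]), ([316.0, 163.5], [0.5616, -0.3013], [0.5736, -0.3024]), ([316.0, 213.5], [0.6119, -0.3017], [0.6394, -0.3028]), ([316.0, 218.5], [0.6172, -0.3017], [0.6463, -0.3029]), ([316.0, 225.5], [0.6247, -0.3018], [0.6561, -0.303])]
0.92 [ 0.6585 -0.2128  0.0725]
0.79 [ 0.5861 -0.295   0.1148]
0.77 [ 0.5646 -0.2038  0.096 ]
travel [143.2 147.3 -60.6] angular [ 0.001 -0.003 -0.   ]
```

Request:
{"op": "step_arm", "data": {
  "deltas": [
    {"travel": [0,0,-60],"angular": [0,0,0],"gripper": -0.3},
    {"travel": [5,45,-60],"angular": [0,0,0],"gripper": -0.3},
    {"travel": [12,90,-60],"angular": [0,0,0],"gripper": -0.3},
    {"travel": [20,135,-60],"angular": [0,0,0],"gripper": -0.3},
    {"travel": [28,180,-60],"angular": [0,0,0],"gripper": -0.3},
    {"travel": [36,225,-60],"angular": [0,0,0],"gripper": -0.3},
    {"travel": [43,270,-60],"angular": [0,0,0],"gripper": -0.3},
    {"travel": [43,318,-60],"angular": [0,0,0],"gripper": -0.3},
    {"travel": [43,318,-60],"angular": [0,0,0],"gripper": -0.3},
    {"travel": [43,318,-60],"angular": [0,0,0],"gripper": -0.3}
  ]
}}

```text
t: 49.15
ee_pos: [0.5509, 0.0212, 0.3592]
eef_rot: [[-1.0, 0.001, -0.003], [0.001, 1.0, -0.0], [0.003, -0.0, -1.0]]
ft_force: [0.4, -1.5, -0.5]
finger_gap: 0.35
```

```bash
python3 - <<'E'
from h import *
st(); im=shot('wrist','w20'); o=cams(im)
for k,c in (('R',(122,121)),('L',(118.5,120.5))):
    g=cv2.cvtColor(o[k],cv2.COLOR_RGB2GRAY).astype(np.float32); yy,xx=np.mgrid[:240,:240]; dx=(xx-c[0])/4; dy=(yy-c[1])/4; r=np.hypot(dx,dy); th=np.degrees(np.arctan2(dx,-dy))
    m=(r>23)&(r<27)&(g<140); b=[]
    for a in np.arange(-30,150,1.):
        ca,sa=np.cos(np.radians(a)),np.sin(np.radians(a)); u=dx*ca+dy*sa; v=dx*sa-dy*ca; q=np.abs(v)<15
        b.append((np.std([g[q&(np.abs(u-t)<.4)].mean() for t in np.arange(-7,7.1,.5)]),a))
    print(k,'wing',np.median(th[m]) if m.sum() else None,m.sum(),sorted(b,reverse=True)[0])
a=np.radians(CY); M=np.array([[np.cos(a),np.sin(a)],[-np.sin(a),np.cos(a)]])
q0=proj(im,[*tray(-100,30),.055]);q1=proj(im,[*tray(90,30),.055]); print([((M@(onz(im,e[0],.055)[:2]-C)*1000).round(1).tolist(),e[1]) for e in edges(im,q0,q1)])
t0=cv2.imread('pics/top0.png'); t1=get_image('top')['image'][:,:,::-1]; d=np.abs(t0.astype(int)-t1).max(2)
for n,b in (('roll',(205,150,230,172)),('dropper',(197,208,215,224))): print(n,d[b[1]:b[3],b[0]:b[2]].max(),d[b[1]:b[3],b[0]:b[2]].mean().round(1))
E
```

```text
t 49.15 p [0.5509 0.0212 0.3592] psi 180.0 tilt [-0.003 -0.   ] q [ 0.19  0.28 -0.35  1.76  0.1   1.12  1.38] F [ 0.4 -1.5 -0.5] gap 0.35
R wing 92.25684855090046 794 (np.float32(6.1579547), np.float64(110.0))
L wing -89.72453527704451 758 (np.float32(5.9604244), np.float64(87.0))
[([-68.1, 30.0], 30.4), ([67.5, 30.0], -20.3)]
roll 5 2.8
dropper 5 2.7
```

```bash
python3 -c "
from cell import sign_off; print(sign_off())"
```

```text
the job is handed in; nothing more can be done
None
```

The job is done and handed in at about 49 s of the 210 s allowed; the interface gave no verdict.

What I did:
- Slid the cover back to its stop.
- Put away the three plates found on the worktop (two elbows nested head to tail, one stepped plate). No second stepped plate was seen.
- Slid the cover fully shut.
- Turned both cam locks to their stops with the black key; the green and purple look-alikes were left alone.
- Put the key back in its holder.

Last checks, all from camera pictures and force readings:
- **Plates:** each was within about 2 mm and 0.5° of its planned place in the tray before the cover was shut. The stepped plate's fit was the weakest (overlap 0.83), and none could be checked under the shut cover.
- **Cover:** its edges read −68.1 and +67.5 mm along the slide, where ±68 mm means fully shut.
- **Cams:** both wings point sideways under their keepers, within about 2° of the stop. My slot-edge reading was too weak in the last picture (110° right, 87° left), so there I relied on the wings. An earlier closer picture had the right slot at 91–92°. I checked the stop by torque only on the right cam (0.77 N m); the left was turned as far but its torque was not read there.
- **Key:** it met the holder at the height where it was first gripped, pushing back about 9 N. After release the handle stood at its starting place.
- **Tape and dropper bottle:** the top picture shows no change around either.

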